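# Hook the cutter rack out of the drained cleaning tank

## Task

The router cutters have soaked long enough and the narrow cleaning tank is drained: take the telescopic lifting hook from its stand, catch the bail of the cutter rack at the bottom of the tank with it, free the rack's two ears from the brackets they hang in, and lift the rack out. Set it down gently, upright in the drip tray, and hang the hook back in the fork of its stand. Handle the rack only with the hook, feel your way so that you never press or pull hard on the rack or the tank, and leave the other things on the bench where they are.

Things in the scene. Friction and masses are not known exactly. Their poses are not given: they have to be found in the camera images.
- cutter_rack: Cutter rack: aluminium block 36 (x) x 84 (y) x 18 mm high, dark router cutters standing at both ends (|y| 25 to 41 mm, up to 42 mm above the underside), steel bail over its middle. Origin: centre of the underside, z up. About 0.36 kg, +-25%. Hangs in the tank, axes parallel to the tank's, origin 14 mm above the tank's and 8 to 9 mm to its +x side. Rocks if pressed off centre.
- rack_bail (a point): Peak of the rack's fixed bail (centre of its 5 mm round wire), 52 mm above the rack's underside, over its centre of mass. The bail arches along the rack's y in the plane x = 0: legs at y = +-22 mm, shoulders 46 to 48 mm up, and a flat kink 22 mm wide that rises to this peak. At each end of the block an ear sticks out: 10 mm wide in x, 8 to 14 mm above the underside, to |y| = 57 mm.
- tank: Narrow steel cleaning tank, fixed: inside 68 (x) x 120 (y) mm, walls 3 mm, rim 130 mm and inner floor 9 mm above the bench; too narrow for the gripper's body. Origin: centre of the underside, z up. Wire carrying handles outside the ends (to |y| = 81 mm, 100 mm up) and a drain cock low on the -x side. Inside each end (|y| 48 to 60 mm) a C-shaped bracket open to -x holds one ear of the rack.
- tank_brackets (a point): Midway between the two C-brackets, at shelf height (z = 22 mm), x = 0 of the tank. Each: shelf and, 19 mm above it, a keeper plate, both x = -1 to +18 mm; closed back from x = 15 mm; 4 mm lip on the shelf's open edge. To free the rack raise it more than 4 but under 13 mm (above that the ears jam under the keeper), draw it about 18 mm to the tank's -x past the keeper, then straight up.
- hook: Telescopic lifting hook, 0.16 kg, hung in its fork, axes parallel to the stand's. Origin: on its axis, underside of the 28 mm round collar (5 mm thick); z up. Below: sleeve of 9 mm (ring of 12.4 mm, 51 to 60 mm down), then a 6 mm rod ending in a J: level run 18 mm towards +x (12 mm clear gap), then a tip up, its top 14 mm above the level run's centre line.
- hook_grip (a point): Middle of the hook's handle (square, wood, 22 x 22 mm, 5 to 61 mm above the hook's origin), 36 mm above the origin: grip here from above. The J's level run has its centre line 95 to 130 mm below the hook's origin: how far the rod is drawn out differs each time and is NOT reported; feel for it, e.g. by touching the bail from above. The slide is stiff and stays put at the forces of this job.
- hook_stand: Hook stand, fixed: wooden foot 120 x 100 x 18 mm, post on its +x side, and on it a level steel fork with two prongs pointing to -x, tops at z = 155 mm. Origin: on the underside, 2 mm to +x of the foot's centre, z up. Slot between the prongs 14 mm wide, closed at x = -18 mm, open to -x. Lips on the prongs' free ends (x = -46 to -42 mm) stand 5 mm above the prongs; nothing of the stand is higher.
- fork_seat (a point): Where the hook's origin hangs in the fork, collar on the prongs: x = -24 mm, y = 0, z = 155 mm of the stand. To take the hook, lift it more than 5 mm, over the lips, and draw it out to the stand's -x until clear (about 50 mm); hang it back the same way.
- drip_tray: Drip tray of sheet steel, fixed, 130 (x) x 180 (y) mm, rim 12 mm high, inner floor 2.5 mm above the bench. Origin: centre of the underside, z up.
- screw_jar: Bystander: white jar with grey lid, 60 mm across, 73 mm high, upright; origin at the centre of its underside.
- pine_block: Bystander: pine clamping block 52 x 72 x 33 mm; origin at the centre of its underside.
- glue_bottle: Bystander: white glue bottle with pointed cap, 51 mm across, 139 mm high, upright; origin at the centre of its underside.
- pliers: Bystander: pliers with red grips, 49 x 164 x 11 mm, lying flat; origin at the centre of the underside.

How it is judged (in metres and radians):
On the way, in this order (a step that is already met when the one before it is completed fails the run):
1. the rack, carried by the hook, is clear above the tank's rim (z of cutter_rack in the frame of tank above 0.132 m and contact force between hook and cutter_rack above 1 N), for 0.2 s.
2. the rack stands in the drip tray and the hook is off it (x of cutter_rack in the frame of drip_tray between -0.046 and 0.046 m and y of cutter_rack in the frame of drip_tray between -0.07 and 0.07 m and z of cutter_rack in the frame of drip_tray below 0.006 m and angle between cutter_rack's own z axis and vertical below 0.06 rad and contact force between hook and cutter_rack below 0.05 N and contact force between cutter_rack and drip_tray above 1 N), for 0.3 s.
At the end, for the whole second after the job is handed in: The rack stands at rest, upright within 3.5 degrees, on the drip tray's floor, its origin within 46 mm (tray x) and 70 mm (tray y) of the tray's; the hook hangs at rest in the fork, upright within 7 degrees, within 10 mm along and 8 mm across of its first place; the two do not touch (x of cutter_rack in the frame of drip_tray between -0.046 and 0.046 m and y of cutter_rack in the frame of drip_tray between -0.07 and 0.07 m and z of cutter_rack in the frame of drip_tray below 0.006 m and angle between cutter_rack's own z axis and vertical below 0.06 rad and x of hook in the frame of hook_stand between -0.034 and -0.014 m and y of hook in the frame of hook_stand between -0.008 and 0.008 m and z of hook in the frame of hook_stand between 0.15 and 0.159 m and angle between hook's own z axis and vertical below 0.12 rad and linear speed of cutter_rack below 0.02 m/s and linear speed of hook below 0.05 m/s and contact force between hook and cutter_rack below 0.05 N).
It fails at once if the gripper or the arm touches the rack (contact force between any of the fingers, the arm and cutter_rack above 0.5 N).
It fails at once if the hook presses or pulls on the rack or the tank with more than 25 N (contact force between hook and cutter_rack above 25 N or contact force between hook and tank above 25 N).
It fails at once if the rack is forced against the tank or its brackets with more than 25 N (contact force between cutter_rack and tank above 25 N).
It fails at once if the rack is dropped or pressed into the tray with more than 25 N (contact force between cutter_rack and drip_tray above 25 N).
It fails at once if the screw jar, pine block, glue bottle or pliers are moved more than 15 mm (distance of any of screw_jar, pine_block, glue_bottle, pliers from where it was at the start of the episode above 0.015 m).
It also fails if it takes over 72 s, if anything falls off the work surface, if the arm or the gripper's body presses on something with over 40 N, if the wrist force passes 120 N, or if a joint passes its speed limit or range.

## Robot

A 6-joint arm with a two-finger parallel gripper is mounted at the origin on a cart in front of the work surface, level with it; the furniture and walls round the work are solid. World frame = base frame: x ahead of the robot, y to its left, z up, the work surface at z = 0. Lengths are in mm, angles in degrees, forces in N, time in s.
With the tool pointing down it reaches from about 350 to 850 mm from the base axis. Payload 8.1 kg.
Tool frame: the origin (TCP) lies midway between the tips of the shut fingers; the grasp point (between the pads) lies 19 mm behind it; z points along the fingers, y is the line along which they close (so a half turn about z gives the same grasp; the last joint's range is limited). The gripper opens to 85 mm and grips with 20 to 120 N. Pads are 22 mm wide; open, the fingers measure 114 mm over their backs; the gripper's body (76 mm by 85 mm) begins 54 mm behind the grasp point. The pads swing forward as they close: fully open they stand 13 mm farther back than shut.
Start: joints at [-78.805, 7.471, 85.268, -0, 87.261, -4.893], TCP at [166.295, -576.499, 195.792] pointing down, gripper open.
Joint ranges: [-169.43, 169.43], [-51.17, 129.36], [1.28, 143.12], [-76.62, 256.62], [0, 156.53], [-152.29, 152.29]. Speed limits (degrees/s): [136.94, 136.94, 159.86, 180, 180, 180].

## Interface

Orientations are given as [roll, pitch, yaw] about the fixed x, y, z axes, in that order (R = Rz(yaw) Ry(pitch) Rx(roll)).
In Python, from bench import sense, snapshot, camera_params, hand_in, masks_of, pinpoint gives the robot as it stands.
- The arm moves only by the tool step_arm, never from a script. Its argument "targets" is a list of rows, each an object with "angular": the turn, a rotation vector about the tool's x, y, z scaled (see below), a list of three; "dp": the shift along the tool's x, y, z scaled (see below), a list of three; "fingers": the closure, from 0 (fully open) to 1 (shut). A call has exactly 8 rows; each row is the pose to reach, as a shift and turn from the pose commanded when the call began, along the tool's axes at that moment, turning the shorter way round; what a row does not reach only later rows make up. The controller multiplies each number of a shift by 0.2 m and each number of a turn by 180 degrees. A row lasts 1/8 s, in which the tool goes at most 62.5 mm and 10.7 degrees, less where a joint would pass 70% of its speed; a pose out of reach is approached as far as the arm can. A call with a number of a shift or a turn outside -1 to 1 is refused whole. A call with a gripper value outside its range is refused whole. The fingers move at their own pace and stop on an object; "newtons" is the grip in N (left out, the last holds). Time passes only in rows, so rows that repeat a pose let the fingers close, or fill a call up. It gives the time, the measured TCP pose, the force, the opening and the grip force at its end, in the units of the state.
- sense(): the state, without advancing time (a new reading comes with each control period).
- snapshot(name): name is "scene" or "top" or "wrist"; returns the picture (420x560x3 uint8, blue, green, red); there is no depth.
- camera_params(name): a dict with "vfov" (degrees; the focal length in pixels is half the picture's height over the tangent of half this angle, whatever the lens; pixels are square), "cx", "cy" (the principal point, pixels), "R" (3x3) and "t" (3): a world point X has camera coordinates R X + t. Camera axes: x right, y down, z forward; pixel columns grow to the right and rows downward; lengths in mm; the calibration is good to about 2 mm. A picture is of the moment at which its call begins: read the wrist's pose just before it. camera_params takes no time and is no camera call; for the wrist camera it gives the pose at the moment of the call.
- hand_in(): hands the job in; it is judged then, once.
Trained networks look in the newest picture that a camera, given by its name, has taken for a name from the list of things; names that differ only in an ending like _2 or _b are one class to them, and where a whole thing is asked for, a point or a joint stands for the part that bears it (a point fixed in the world has none). Each returns a list of dicts, best first, with "conf" (0 to 1); they miss things now and then, are a little off and sometimes report something else, mostly with a low value. They report only what shows in the picture. A call takes as long as a camera call.
- masks_of(camera, label): "pixels" (420x560 bool, what is visible of it) and "at" ([column, row] in pixels, amid what is visible of it).
- pinpoint(camera, label): "at" ([column, row] in pixels: a listed point, or the origin of a listed thing).
The state is a dict: "time": time; "joint_pos": joint angles; "qd": joint speeds; "joint_efforts": joint torques, N m; "tool_pos": TCP position; "tcp_rot": TCP orientation; "ft_force": force on the tool from outside, world axes, zero at the start; "wrist_torque": the same for the moment, N m; "finger_gap": finger opening in mm; "grip_force": force on a finger pad.
Only numpy, scipy, OpenCV 4.12 (cv2) and the standard library are available. Lean on these libraries where they do the work, as an engineer would, in place of code of your own. Each camera call takes 0.05 s, during which the arm holds its last target. There are 200 camera calls.

## Working session

There is one attempt and no reset: what is moved stays moved. The work goes in short steps, Python scripts to look and compute and a tool call to move; the robot and the scene stay as the last step left them, time stands still between calls to the robot, and variables do not carry over. Pictures are saved under pics/ and viewed, at most 10 in all, crops included, and the job is handed in when it is done.

Besides the shell and the picture viewer there is one more tool, called after "Emit:" by a JSON object that holds its "api" and its "payload". step_arm: Moves the arm, as the interface text tells. Its arguments: {"type":"object","properties":{"targets":{"type":"array","items":{"type":"object","properties":{"angular":{"type":"array","items":{"type":"number","minimum":-1,"maximum":1}},"dp":{"type":"array","items":{"type":"number","minimum":-1,"maximum":1}},"fingers":{"type":"number"}}}},"newtons":{"type":"number"}},"required":["targets"]}

```bash
mkdir -p pics; cat > h.py <<'E'
import numpy as np, cv2
from bench import *
def tri(label, cams=("scene","top"), fn=pinpoint):
    A=[];b=[];out={}
    for c in cams:
        r=fn(c,label)
        if not r: continue
        p=camera_params(c);f=210/np.tan(np.radians(p["vfov"]/2));R=np.array(p["R"]);t=np.array(p["t"])
        u,v=r[0]["at"];d=R.T@np.array([(u-p["cx"])/f,(v-p["cy"])/f,1]);d/=np.linalg.norm(d);o=-R.T@t
        out[c]=(np.round([u,v]).tolist(),round(r[0]["conf"],2),o,d)
        P=np.eye(3)-np.outer(d,d);A.append(P);b.append(P@o)
    X=None;res=None
    if len(A)>1:
        X=np.linalg.solve(sum(A),sum(b));res=[np.linalg.norm(a@X-q) for a,q in zip(A,b)]
    return X,res,out
def atz(o,d,z): return o+d*(z-o[2])/d[2]
E
cat > m.py <<'E'
from h import *
s=sense();print(s)
for c in("scene","top"):
    p=camera_params(c);print(c,p)
    cv2.imwrite(f"pics/{c}0.png",snapshot(c))
Z=dict(tank=0,tank_brackets=22,cutter_rack=23-9,rack_bail=66,hook=155,hook_grip=191,hook_stand=0,fork_seat=155,drip_tray=0,screw_jar=0,pine_block=0,glue_bottle=0,pliers=0)
for l,z in Z.items():
    X,res,o=tri(l)
    print(l,None if X is None else (X.round(1),np.round(res,1)),{c:(q[0],q[1],atz(q[2],q[3],z).round(0)[:2]) for c,q in o.items()})
E
python3 m.py
```

```text
{'time': 0.0, 'joint_pos': array([-7.88068082e+01,  7.51536863e+00,  8.53299682e+01,  1.78491213e-03,
        8.72608535e+01, -4.89462412e+00]), 'qd': array([-0.01689913, -0.01303659, -0.13044919,  0.00785973,  0.08513976,
        0.0152561 ]), 'joint_efforts': array([ 1.81727322e-03, -5.69403327e+01, -5.00544977e+01, -6.13652855e-05,
        1.49704213e-02,  1.06981670e-05]), 'tool_pos': array([ 166.16416413, -575.89246804,  194.73516833]), 'tcp_rot': array([-1.79894349e+02, -1.08367286e-02,  1.60877189e+01]), 'ft_force': array([ 0.223456  ,  0.34093812, -0.7791602 ]), 'wrist_torque': array([ 0.02041082, -0.00956038, -0.04079337]), 'grip_force': 0.0, 'finger_gap': 85.52101671115004}
scene {'vfov': 50.97006581081497, 'cx': 276.58824697460426, 'cy': 208.88044811970428, 'R': array([[ 0.87120377, -0.49083707,  0.00910893],
       [-0.22723696, -0.41963927, -0.8787868 ],
       [ 0.4351636 ,  0.76353248, -0.47712764]]), 't': array([-479.33963694,  242.52016707, 1410.23861389])}
top {'vfov': 54.128473118532284, 'cx': 283.15768353988096, 'cy': 207.20985511595103, 'R': array([[ 0.02776259, 
[... 1102 characters left out ...]
ne': ([311.0, 259.0], 0.96, array([ 469., -347.]))}
drip_tray (array([511. , 256.4,  -1.1]), array([8.1, 8.1])) {'scene': ([236.0, 214.0], 0.42, array([502., 256.])), 'top': ([196.0, 219.0], 0.69, array([518., 253.]))}
screw_jar (array([ 576.9, -231.9,    2. ]), array([1., 1.])) {'scene': ([318.0, 270.0], 0.63, array([ 580., -230.])), 'top': ([343.0, 206.0], 0.84, array([ 576., -232.]))}
pine_block None {'top': ([237.0, 206.0], 0.92, array([568., 121.]))}
glue_bottle None {'top': ([139.0, 195.0], 0.62, array([596., 449.]))}
pliers (array([ 526.4, -496.4,    3.8]), array([0.7, 0.7])) {'scene': ([354.0, 324.0], 0.89, array([ 529., -493.])), 'top': ([423.0, 223.0], 0.58, array([ 528., -498.]))}
```

View pics/top0.png

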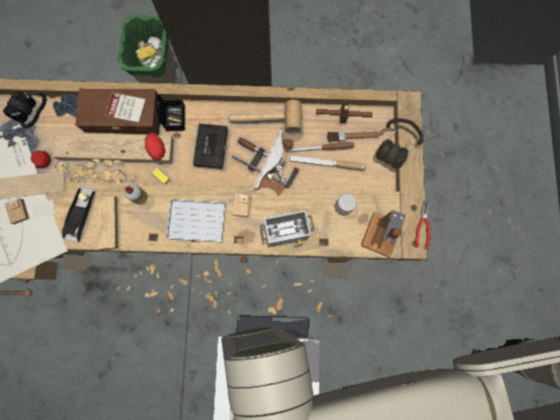

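View pics/scene0.png

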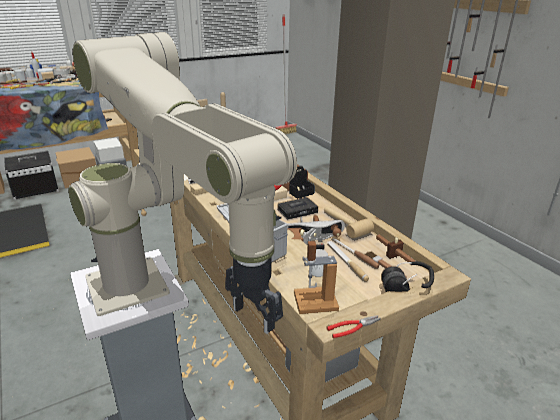

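The top view shows the tank at about (287,228), the stand and hook at (383,232), the drip tray at (196,220), the jar at (345,204) and the pliers at (423,225). In the scene view the stand is at (317,285) with the tank partly behind the gripper. Next I'll get the yaws.

```bash
cat > m2.py <<'E'
from h import *
im=snapshot("top"); 
a=cv2.resize(im[195:265,240:330],None,fx=4.4,fy=4.4,interpolation=cv2.INTER_CUBIC);b=cv2.resize(im[195:265,345:435],None,fx=4.4,fy=4.4,interpolation=cv2.INTER_CUBIC)
cv2.imwrite("pics/crop1.png",np.hstack([a,b]))
p=camera_params("top");f=210/np.tan(np.radians(p["vfov"]/2));R=np.array(p["R"]);t=np.array(p["t"]);o=-R.T@t
for l,z in dict(tank=130,hook_stand=18,drip_tray=12,cutter_rack=45).items():
    m=masks_of("top",l)
    if not m: print(l,None);continue
    c=max(cv2.findContours(m[0]["pixels"].astype(np.uint8),cv2.RETR_EXTERNAL,cv2.CHAIN_APPROX_NONE)[0],key=len)[:,0,:].astype(float)
    d=np.c_[(c-[p["cx"],p["cy"]])/f,np.ones(len(c))]@R
    X=(o+d*((z-o[2])/d[:,2])[:,None])[:,:2]
    r=cv2.minAreaRect(X.astype(np.float32));print(l,m[0]["conf"],r[0],r[1],r[2],cv2.boxPoints(r).round(0).tolist())
E
python3 m2.py
```

```text
tank 0.96 (471.135986328125, -45.662208557128906) (104.77346801757812, 154.78103637695312) 13.512880325317383 [[402.0, 17.0], [438.0, -133.0], [540.0, -109.0], [504.0, 42.0]]
hook_stand 0.79 (496.9060363769531, -362.4840087890625) (102.86769104003906, 153.2368621826172) 68.391845703125 [[407.0, -382.0], [549.0, -439.0], [587.0, -343.0], [445.0, -286.0]]
drip_tray 0.63 (513.8576049804688, 253.0100860595703) (185.01959228515625, 131.92715454101562) 88.05277252197266 [[445.0, 163.0], [577.0, 158.0], [583.0, 343.0], [451.0, 348.0]]
cutter_rack 0.73 (490.472900390625, -43.98735809326172) (39.04533386230469, 86.02559661865234) 14.979677200317383 [[460.0, -7.0], [483.0, -91.0], [520.0, -80.0], [498.0, 3.0]]
```

View pics/crop1.png

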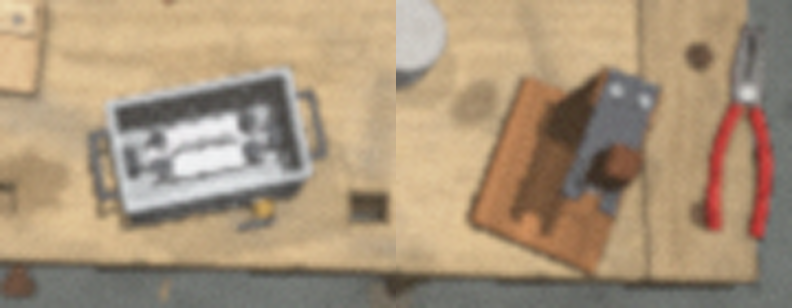

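Tank yaw is about 13.5° with the drain cock on the near side, so its -x faces the robot. The stand's yaw is about -22°, with the post at crop (630,90) and the fork opening down-left. I'll go above the hook with the tool's y along the hook's x, which is tool yaw 68°.

Emit:
{"api": "step_arm", "payload": {"targets": [{"dp": [0.2,-0.09,-0.08],"angular": [0,0,0],"fingers": 0},{"dp": [0.4,-0.18,-0.16],"angular": [0,0,0],"fingers": 0},{"dp": [0.6,-0.27,-0.24],"angular": [0,0,0],"fingers": 0},{"dp": [0.82,-0.365,-0.31],"angular": [0,0,0],"fingers": 0},{"dp": [0.82,-0.365,-0.31],"angular": [0,0,0],"fingers": 0},{"dp": [0.82,-0.365,-0.31],"angular": [0,0,-0.05],"fingers": 0},{"dp": [0.82,-0.365,-0.31],"angular": [0,0,-0.1],"fingers": 0},{"dp": [0.82,-0.365,-0.31],"angular": [0,0,-0.144],"fingers": 0}]}}

```text
time: 2.65
tool_pos: [302.8, -461.4, 257.3]
tcp_rot: [-180.0, 0.0, 42.3]
ft_force: [0.3, 0.5, -0.6]
finger_gap: 85.3
grip_force: 0.0
```

```bash
cat >> h.py <<'E'
from scipy.spatial.transform import Rotation as Ro
def plan(X,yaw=None,s=None):
    "dp, angular to bring the TCP to X (mm), pointing down with yaw (deg)"
    s=s or sense();R=Ro.from_euler("xyz",s["tcp_rot"],degrees=True)
    yaw=s["tcp_rot"][2] if yaw is None else yaw
    d=R.inv().apply(np.array(X)-s["tool_pos"])/200
    a=(R.inv()*Ro.from_euler("xyz",[180,0,yaw],degrees=True)).as_rotvec(degrees=True)/180
    print("t",round(s["time"],2),"pos",s["tool_pos"].round(1),"rot",s["tcp_rot"].round(2),"F",s["ft_force"].round(2),"gap",round(s["finger_gap"],1))
    print("dp",d.round(4),"ang",a.round(4))
E
python3 -c "
from h import *
plan([435,-345,320],68)"
```

```text
t 2.65 pos [ 302.8 -461.4  257.3] rot [-1.7996e+02  1.0000e-02  4.2250e+01] F [ 0.33  0.47 -0.55] gap 85.3
dp [ 0.8803  0.0134 -0.3138] ang [-0.0002  0.     -0.1431]
```

Emit:
{"api": "step_arm", "payload": {"targets": [{"dp": [0.2,0.003,-0.08],"angular": [0,0,-0.02],"fingers": 0},{"dp": [0.4,0.006,-0.16],"angular": [0,0,-0.05],"fingers": 0},{"dp": [0.6,0.01,-0.24],"angular": [0,0,-0.08],"fingers": 0},{"dp": [0.78,0.013,-0.31],"angular": [0,0,-0.12],"fingers": 0},{"dp": [0.88,0.013,-0.31],"angular": [0,0,-0.143],"fingers": 0},{"dp": [0.88,0.013,-0.31],"angular": [0,0,-0.143],"fingers": 0},{"dp": [0.88,0.013,-0.31],"angular": [0,0,-0.143],"fingers": 0},{"dp": [0.88,0.013,-0.31],"angular": [0,0,-0.143],"fingers": 0}]}}

```text
time: 3.65
tool_pos: [435.2, -345.8, 319.2]
tcp_rot: [-179.9, -0.0, 67.6]
ft_force: [-1.4, -0.0, 0.7]
finger_gap: 85.5
grip_force: 0.0
```

```bash
cat > m3.py <<'E'
from h import *
s=sense();print(s["tool_pos"].round(1),s["tcp_rot"].round(2))
cv2.imwrite("pics/w1.png",snapshot("wrist"))
snapshot("scene")
for l,z in dict(hook=155,hook_grip=191,fork_seat=155,hook_stand=0).items():
    X,res,o=tri(l,("wrist","scene"))
    print(l,None if X is None else (X.round(1),np.round(res,1)),{c:(q[0],q[1],atz(q[2],q[3],z).round(1)[:2]) for c,q in o.items()})
E
python3 m3.py
```

```text
[ 435.2 -345.8  319.2] [-179.94   -0.     67.62]
hook (array([ 463.7, -345. ,  152.5]), array([5., 5.])) {'wrist': ([317.0, 170.0], 0.79, array([ 467.9, -347.1])), 'scene': ([308.0, 260.0], 0.53, array([ 456.9, -346.1]))}
hook_grip (array([ 461. , -346. ,  190.8]), array([2., 2.])) {'wrist': ([315.0, 180.0], 0.65, array([ 462.7, -347.1])), 'scene': ([309.0, 249.0], 0.67, array([ 458.8, -345.6]))}
fork_seat (array([ 468.3, -349.1,  154.2]), array([2.1, 2.1])) {'wrist': ([316.0, 171.0], 0.9, array([ 466.5, -347.8])), 'scene': ([312.0, 260.0], 0.85, array([ 469.7, -350.9]))}
hook_stand (array([ 4.852e+02, -3.638e+02,  4.000e-01]), array([5., 5.])) {'wrist': ([320.0, 155.0], 0.91, array([ 481. , -361.2])), 'scene': ([318.0, 302.0], 0.71, array([ 490.1, -365.4]))}
```

View pics/w1.png

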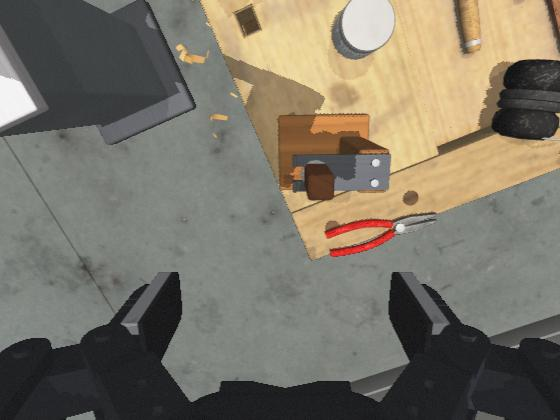

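The handle is at (319,181) with the fork to its right at (340,172). Fork edges are horizontal in the image, so the stand yaw is about -22.4°. I'll descend and grip.

Emit:
{"api": "step_arm", "payload": {"newtons": 60, "targets": [{"dp": [0.02,0.07,0.1],"angular": [0,0,0],"fingers": 0},{"dp": [0.043,0.133,0.25],"angular": [0,0,0],"fingers": 0},{"dp": [0.043,0.133,0.45],"angular": [0,0,0],"fingers": 0},{"dp": [0.043,0.133,0.62],"angular": [0,0,0],"fingers": 0},{"dp": [0.043,0.133,0.73],"angular": [0,0,0],"fingers": 0},{"dp": [0.043,0.133,0.73],"angular": [0,0,0],"fingers": 0},{"dp": [0.043,0.133,0.73],"angular": [0,0,0],"fingers": 0.3},{"dp": [0.043,0.133,0.73],"angular": [0,0,0],"fingers": 0.5}]}}

```text
time: 5.15
tool_pos: [464.9, -347.7, 175.3]
tcp_rot: [179.9, 0.0, 67.8]
ft_force: [-0.4, -0.0, 0.3]
finger_gap: 51.8
grip_force: 0.0
```

Emit:
{"api": "step_arm", "payload": {"newtons": 60, "targets": [{"dp": [0,0,0],"angular": [0,0,0],"fingers": 0.6},{"dp": [0,0,0],"angular": [0,0,0],"fingers": 0.7},{"dp": [0,0,0],"angular": [0,0,0],"fingers": 0.8},{"dp": [0,0,0],"angular": [0,0,0],"fingers": 0.9},{"dp": [0,0,0],"angular": [0,0,0],"fingers": 1},{"dp": [0,0,0],"angular": [0,0,0],"fingers": 1},{"dp": [0,0,0],"angular": [0,0,0],"fingers": 1},{"dp": [0,0,0],"angular": [0,0,0],"fingers": 1}]}}

```text
time: 6.15
tool_pos: [464.4, -347.5, 174.6]
tcp_rot: [179.9, 0.0, 67.7]
ft_force: [-0.2, 0.1, 5.6]
finger_gap: 19.9
grip_force: 59.1
```

```bash
python3 -c "
from h import *
s=sense();plan([463,-348,184],s=s)
cv2.imwrite('pics/w2.png',snapshot('wrist'))
for l,z in dict(hook=155,hook_grip=191,fork_seat=155).items():
    X,res,o=tri(l,('wrist',))
    print(l,{c:(q[0],q[1],atz(q[2],q[3],z).round(1)[:2]) for c,q in o.items()})
"
```

```text
t 6.15 pos [ 464.4 -347.5  174.6] rot [1.7992e+02 2.0000e-02 6.7750e+01] F [-0.21  0.1   5.62] gap 19.9
dp [-0.0051 -0.0056 -0.0472] ang [0.0004 0.0001 0.    ]
hook {'wrist': ([288.0, 234.0], 0.84, array([ 465. , -348.3]))}
hook_grip {'wrist': ([284.0, 264.0], 0.96, array([ 462.5, -349.6]))}
fork_seat {}
```

Emit:
{"api": "step_arm", "payload": {"targets": [{"dp": [0,0,-0.03],"angular": [0,0,0],"fingers": 1},{"dp": [0,0,-0.06],"angular": [0,0,0],"fingers": 1},{"dp": [0,0,-0.06],"angular": [0,0,0],"fingers": 1},{"dp": [0,-0.1,-0.06],"angular": [0,0,0],"fingers": 1},{"dp": [0,-0.2,-0.06],"angular": [0,0,0],"fingers": 1},{"dp": [0,-0.31,-0.06],"angular": [0,0,0],"fingers": 1},{"dp": [0,-0.36,-0.06],"angular": [0,0,0],"fingers": 1},{"dp": [0,-0.36,-0.15],"angular": [0,0,0],"fingers": 1}]}}

```text
time: 7.35
tool_pos: [396.4, -319.1, 202.9]
tcp_rot: [-179.8, -0.1, 67.7]
ft_force: [0.7, -0.1, -1.5]
finger_gap: 19.6
grip_force: 59.0
```

```bash
python3 -c "
from h import *
plan([430,-230,310],103.5)
snapshot('scene');snapshot('top')
for l,z in dict(tank=0,tank_brackets=22,rack_bail=66,cutter_rack=14,hook=185).items():
    X,res,o=tri(l)
    print(l,None if X is None else (X.round(1),np.round(res,1)),{c:(q[0],q[1],atz(q[2],q[3],z).round(1)[:2]) for c,q in o.items()})
"
```

```text
t 7.35 pos [ 396.4 -319.1  202.9] rot [-1.7984e+02 -7.0000e-02  6.7730e+01] F [ 0.66 -0.1  -1.54] gap 19.6
dp [ 0.4764 -0.0149 -0.5348] ang [-0.0007 -0.0006 -0.1987]
tank (array([489.2, -40.5, -18.8]), array([1.4, 1.4])) {'scene': ([267.0, 254.0], 0.71, array([474.8, -64.3])), 'top': ([285.0, 231.0], 0.63, array([487.9, -40.9]))}
tank_brackets (array([486.3, -36.4,   7.8]), array([2.1, 2.1])) {'scene': ([267.0, 248.0], 0.81, array([478.2, -55.8])), 'top': ([283.0, 232.0], 0.72, array([482.3, -35.5]))}
rack_bail None {'top': ([287.0, 226.0], 0.9, array([496.2, -47.6]))}
cutter_rack None {'top': ([286.0, 230.0], 0.73, array([490.3, -46.2]))}
hook None {'scene': ([282.0, 253.0], 0.81, array([ 389.5, -316. ]))}
```

Emit:
{"api": "step_arm", "payload": {"targets": [{"dp": [0.05,0,-0.18],"angular": [0,0,0],"fingers": 1},{"dp": [0.2,0.03,-0.36],"angular": [0,0,-0.03],"fingers": 1},{"dp": [0.42,0.07,-0.5],"angular": [0,0,-0.07],"fingers": 1},{"dp": [0.64,0.11,-0.535],"angular": [0,0,-0.12],"fingers": 1},{"dp": [0.84,0.14,-0.535],"angular": [0,0,-0.17],"fingers": 1},{"dp": [0.95,0.16,-0.535],"angular": [0,0,-0.199],"fingers": 1},{"dp": [0.98,0.16,-0.535],"angular": [0,0,-0.199],"fingers": 1},{"dp": [0.98,0.16,-0.535],"angular": [0,0,-0.199],"fingers": 1}]}}

```text
time: 8.95
tool_pos: [501.0, -150.8, 310.6]
tcp_rot: [-180.0, 0.0, 103.5]
ft_force: [-0.3, -0.7, -2.5]
finger_gap: 19.5
grip_force: 59.1
```

```bash
cat > m4.py <<'E'
from h import *
s=sense();plan([483,-45,300],103.5,s)
cv2.imwrite("pics/w3.png",snapshot("wrist"))
p=camera_params("wrist");f=210/np.tan(np.radians(p["vfov"]/2));R=np.array(p["R"]);t=np.array(p["t"]);o=-R.T@t
print("cam",o.round(0),f)
snapshot("scene");snapshot("top")
for l,z in dict(tank=0,tank_brackets=22,rack_bail=66,cutter_rack=14,hook=290).items():
    X,res,q=tri(l,("wrist","top","scene"))
    print(l,None if X is None else (X.round(1),np.round(res,1)),{c:(v[0],v[1],atz(v[2],v[3],z).round(1)[:2]) for c,v in q.items()})
for l,z in dict(tank=130,cutter_rack=32).items():
    m=masks_of("wrist",l)
    if not m: continue
    c=max(cv2.findContours(m[0]["pixels"].astype(np.uint8),cv2.RETR_EXTERNAL,cv2.CHAIN_APPROX_NONE)[0],key=len)[:,0,:].astype(float)
    d=np.c_[(c-[p["cx"],p["cy"]])/f,np.ones(len(c))]@R
    X=(o+d*((z-o[2])/d[:,2])[:,None])[:,:2]
    r=cv2.minAreaRect(X.astype(np.float32));print(l,r,cv2.boxPoints(r).round(0).tolist())
E
python3 m4.py
```

```text
t 8.95 pos [ 501.  -150.8  310.6] rot [-179.97    0.    103.47] F [-0.29 -0.71 -2.51] gap 19.5
dp [0.5355 0.0357 0.0531] ang [-0.0002  0.     -0.0002]
cam [483. -78. 489.] 355.8372870327921
tank (array([484.1, -41.6,   2. ]), array([2.4, 1.4, 1. ])) {'wrist': ([294.0, 74.0], 0.68, array([486., -43.])), 'top': ([285.0, 232.0], 0.72, array([483.2, -40.7])), 'scene': ([266.0, 250.0], 0.66, array([484.9, -37.9]))}
tank_brackets (array([483.1, -46.9,  36.4]), array([1.7, 2.1, 2.5])) {'wrist': ([292.0, 74.0], 0.69, array([484.6, -45. ])), 'top': ([287.0, 231.0], 0.81, array([486. , -49.1])), 'scene': ([266.0, 243.0], 0.9, array([491.1, -26.4]))}
rack_bail (array([494.7, -42.4,  49.8]), array([1., 1.])) {'wrist': ([301.0, 73.0], 0.89, array([493.7, -44.5])), 'top': ([285.0, 227.0], 0.42, array([492.8, -41.4]))}
cutter_rack (array([ 519.1, -160.1,  229.1]), array([14.3, 14.3])) {'wrist': ([323.0, 226.0], 0.59, array([ 575.2, -229.2])), 'top': ([329.0, 215.0], 0.6, array([ 544.6, -185.8]))}
hook (array([ 501. , -149.6,  291.3]), array([0.9, 2.8, 2.2])) {'wrist': ([287.0, 232.0], 0.83, array([ 501.9, -149.6])), 'top': ([328.0, 213.0], 0.55, array([ 498.4, -149.3])), 'scene': ([288.0, 188.0], 0.63, array([ 505., -147.]))}
tank ((483.699462890625, -56.975746154785156), (82.35370635986328, 133.14068603515625), 12.818960189819336) [[429.0, -1.0], [458.0, -131.0], [539.0, -113.0], [509.0, 17.0]]
cutter_rack ((492.0203552246094, -44.00689697265625), (36.35196304321289, 98.0316390991211), 12.970043182373047) [[463.0, -0.0], [485.0, -96.0], [521.0, -88.0], [499.0, 8.0]]
```

View pics/w3.png

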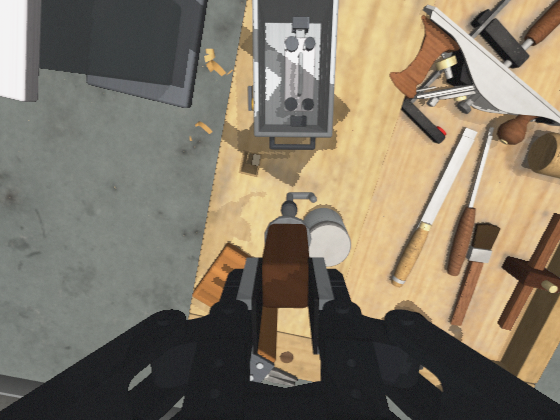

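Tank is vertical in the image (inner x about 262–330, brackets at (302,22) and (298,120)), so its yaw is about 13.5°. The bail peak is near (301,73), and the J hangs at (289,197) with its tip at (312,197).

```bash
python3 - <<'E'
from h import *
p=camera_params("wrist");f=210/np.tan(np.radians(p["vfov"]/2));R=np.array(p["R"]);t=np.array(p["t"])
def pr(X):
    c=R@np.array(X)+t;return (np.array([p["cx"],p["cy"]])+f*c[:2]/c[2]).round(1)
y=np.radians(13.5);ux=np.array([np.cos(y),np.sin(y),0]);uy=np.array([-ux[1],ux[0],0])
o=np.array([501,-150.3,291.])
for L in (95,105,115,125,130): print(L,pr(o-[0,0,L]),pr(o-[0,0,L]+18*ux),"tiptop",pr(o-[0,0,L-14]+18*ux))
T=np.array([485,-45.,0])
for a,b in((-34,-60),(-34,60),(34,-60),(34,60)): print("rim",a,b,pr(T+a*ux+b*uy+[0,0,130]))
for b in(-11,11): print("kink",pr(T+8.5*ux+b*uy+[0,0,66]))
for b in(-57,57): print("ear",pr(T+8.5*ux+b*uy+[0,0,28]))
im=cv2.imread("pics/w3.png")
cv2.imwrite("pics/w3c.png",np.hstack([cv2.resize(im[0:160,235:350],None,fx=3.4,fy=3.4,interpolation=cv2.INTER_CUBIC),cv2.resize(im[150:250,250:365],None,fx=3.4,fy=5.44)]))
E
```

```text
95 [285.  193.3] [306.1 193.4] tiptop [307.1 197.7]
105 [285.  190.5] [305.5 190.5] tiptop [306.4 194.6]
115 [285.  187.8] [304.9 187.9] tiptop [305.7 191.7]
125 [285.  185.3] [304.3 185.3] tiptop [305.1 188.9]
130 [285.  184.1] [304.  184.1] tiptop [304.8 187.6]
rim -34 -60 [259.8 131.5]
rim -34 60 [257.4  -5.9]
rim 34 -60 [328.5 131.6]
rim 34 60 [333.7  -5.7]
kink [300.8  82.2]
kink [301.1  61.1]
ear [299.  122.4]
ear [300.3  22.1]
```

View pics/w3c.png

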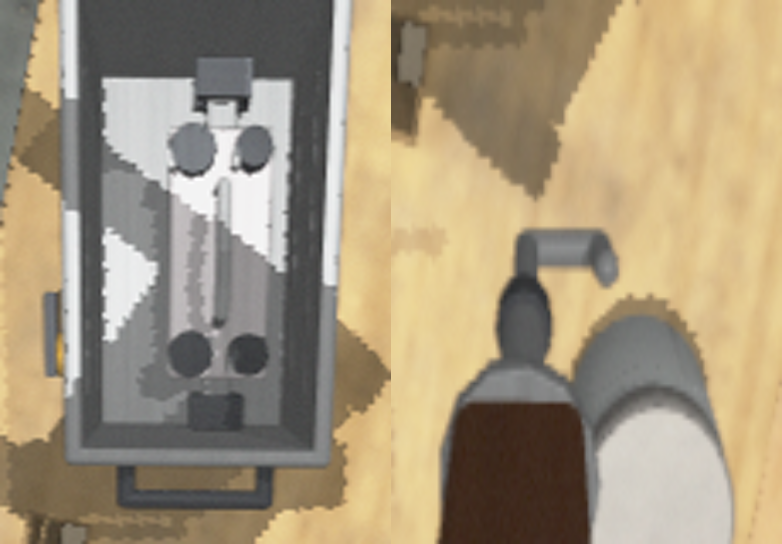

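The bail lies at column 300.6, as predicted. The J is short (about 95–100 mm) and sits about 4–5 mm off the TCP axis towards hook +x. I'll feel for it from above the bail.

Emit:
{"api": "step_arm", "payload": {"targets": [{"dp": [0.18,0.007,0],"angular": [0,0,0],"fingers": 1},{"dp": [0.38,0.014,0],"angular": [0,0,0],"fingers": 1},{"dp": [0.526,0.019,0],"angular": [0,0,0],"fingers": 1},{"dp": [0.526,0.019,0],"angular": [0,0,0],"fingers": 1},{"dp": [0.526,0.019,0.12],"angular": [0,0,0],"fingers": 1},{"dp": [0.526,0.019,0.28],"angular": [0,0,0],"fingers": 1},{"dp": [0.526,0.019,0.42],"angular": [0,0,0],"fingers": 1},{"dp": [0.526,0.019,0.49],"angular": [0,0,0],"fingers": 1}]}}

```text
time: 10.95
tool_pos: [479.5, -48.0, 211.0]
tcp_rot: [-179.9, -0.0, 103.5]
ft_force: [-0.1, -0.1, -1.3]
finger_gap: 19.7
grip_force: 59.1
```

```bash
python3 - <<'E'
from h import *
plan([480.2,-47.5,200],103.5)
im=snapshot("wrist")
p=camera_params("wrist");f=210/np.tan(np.radians(p["vfov"]/2));R=np.array(p["R"]);t=np.array(p["t"])
def pr(X):
    c=R@np.array(X)+t;return (np.array([p["cx"],p["cy"]])+f*c[:2]/c[2]).round(1)
y=np.radians(13.5);ux=np.array([np.cos(y),np.sin(y),0]);uy=np.array([-ux[1],ux[0],0])
s=sense();o=s["tool_pos"]-[0,0,19.6]
for L in (60,95,100,105): print(L,pr(o-[0,0,L]),pr(o-[0,0,L]+18*ux),"tiptop",pr(o-[0,0,L-14]+18*ux))
B=np.array([493.5,-44.3,66])
print("bail",pr(B),pr(B+11*uy),pr(B-11*uy))
cv2.imwrite("pics/w4.png",cv2.resize(im[60:260,180:380],None,fx=3,fy=3,interpolation=cv2.INTER_CUBIC))
E
```

```text
t 10.95 pos [479.5 -48.  211. ] rot [-1.7987e+02 -4.0000e-02  1.0353e+02] F [-0.14 -0.11 -1.27] gap 19.7
dp [0.0015 0.0043 0.0548] ang [-0.0007 -0.0002  0.0002]
60 [285.5 205.5] [309.3 205.6] tiptop [310.6 211.1]
95 [285.6 194. ] [306.8 194. ] tiptop [307.7 198.3]
100 [285.6 192.5] [306.5 192.6] tiptop [307.4 196.8]
105 [285.6 191.1] [306.2 191.2] tiptop [307.1 195.2]
bail [301.7 186.1] [301.9 174.5] [301.5 197.6]
```

View pics/w4.png

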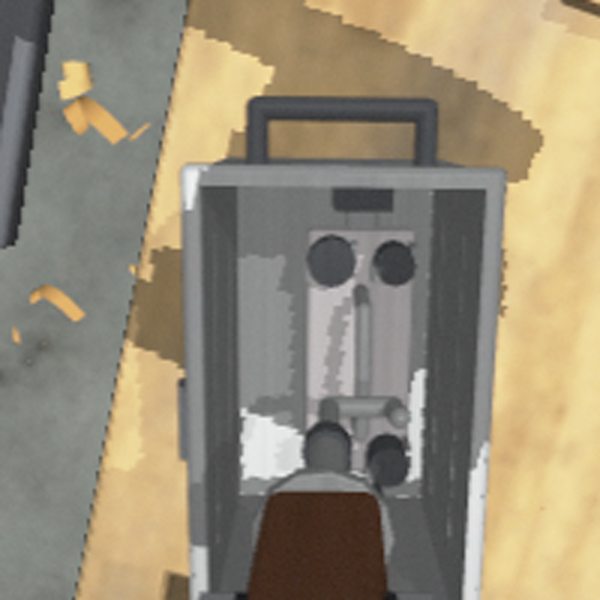

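The bail runs along column 300.7 (crop 362), midway between rod (289) and tip (312.5). The J is about 6 mm low along the bail, so I'll shift that way and go down to feel.

Emit:
{"api": "step_arm", "payload": {"targets": [{"dp": [0.015,0,0],"angular": [0,0,0],"fingers": 1},{"dp": [0.03,0,0.01],"angular": [0,0,0],"fingers": 1},{"dp": [0.03,0,0.025],"angular": [0,0,0],"fingers": 1},{"dp": [0.03,0,0.04],"angular": [0,0,0],"fingers": 1},{"dp": [0.03,0,0.055],"angular": [0,0,0],"fingers": 1},{"dp": [0.03,0,0.068],"angular": [0,0,0],"fingers": 1},{"dp": [0.03,0,0.08],"angular": [0,0,0],"fingers": 1},{"dp": [0.03,0,0.08],"angular": [0,0,0],"fingers": 1}]}}

```text
time: 12.0
tool_pos: [478.7, -41.6, 196.5]
tcp_rot: [-180.0, -0.0, 103.6]
ft_force: [0.6, -0.5, -2.1]
finger_gap: 19.5
grip_force: 59.1
```

Emit:
{"api": "step_arm", "payload": {"targets": [{"dp": [0,0,0.003],"angular": [0,0,0],"fingers": 1},{"dp": [0,0,0.006],"angular": [0,0,0],"fingers": 1},{"dp": [0,0,0.009],"angular": [0,0,0],"fingers": 1},{"dp": [0,0,0.012],"angular": [0,0,0],"fingers": 1},{"dp": [0,0,0.014],"angular": [0,0,0],"fingers": 1},{"dp": [0,0,0.016],"angular": [0,0,0],"fingers": 1},{"dp": [0,0,0.018],"angular": [0,0,0],"fingers": 1},{"dp": [0,0,0.02],"angular": [0,0,0],"fingers": 1}]}}

```text
time: 13.0
tool_pos: [478.8, -41.6, 192.8]
tcp_rot: [-180.0, -0.0, 103.6]
ft_force: [0.3, 0.0, -1.4]
finger_gap: 19.3
grip_force: 59.1
```

Emit:
{"api": "step_arm", "payload": {"targets": [{"dp": [0,0,0.002],"angular": [0,0,0],"fingers": 1},{"dp": [0,0,0.004],"angular": [0,0,0],"fingers": 1},{"dp": [0,0,0.006],"angular": [0,0,0],"fingers": 1},{"dp": [0,0,0.008],"angular": [0,0,0],"fingers": 1},{"dp": [0,0,0.01],"angular": [0,0,0],"fingers": 1},{"dp": [0,0,0.012],"angular": [0,0,0],"fingers": 1},{"dp": [0,0,0.014],"angular": [0,0,0],"fingers": 1},{"dp": [0,0,0.015],"angular": [0,0,0],"fingers": 1}]}}

```text
time: 14.0
tool_pos: [478.8, -41.6, 189.8]
tcp_rot: [-180.0, 0.0, 103.6]
ft_force: [0.5, -0.1, -1.1]
finger_gap: 19.7
grip_force: 59.1
```

Emit:
{"api": "step_arm", "payload": {"targets": [{"dp": [0,0,0.002],"angular": [0,0,0],"fingers": 1},{"dp": [0,0,0.004],"angular": [0,0,0],"fingers": 1},{"dp": [0,0,0.006],"angular": [0,0,0],"fingers": 1},{"dp": [0,0,0.008],"angular": [0,0,0],"fingers": 1},{"dp": [0,0,0.01],"angular": [0,0,0],"fingers": 1},{"dp": [0,0,0.012],"angular": [0,0,0],"fingers": 1},{"dp": [0,0,0.014],"angular": [0,0,0],"fingers": 1},{"dp": [0,0,0.015],"angular": [0,0,0],"fingers": 1}]}}

```text
time: 15.0
tool_pos: [478.8, -41.6, 186.7]
tcp_rot: [-180.0, -0.0, 103.6]
ft_force: [-0.4, 0.6, -1.5]
finger_gap: 20.0
grip_force: 59.1
```

Emit:
{"api": "step_arm", "payload": {"targets": [{"dp": [0,0,0.002],"angular": [0,0,0],"fingers": 1},{"dp": [0,0,0.004],"angular": [0,0,0],"fingers": 1},{"dp": [0,0,0.006],"angular": [0,0,0],"fingers": 1},{"dp": [0,0,0.008],"angular": [0,0,0],"fingers": 1},{"dp": [0,0,0.01],"angular": [0,0,0],"fingers": 1},{"dp": [0,0,0.012],"angular": [0,0,0],"fingers": 1},{"dp": [0,0,0.014],"angular": [0,0,0],"fingers": 1},{"dp": [0,0,0.015],"angular": [0,0,0],"fingers": 1}]}}

```text
time: 16.0
tool_pos: [479.2, -41.7, 184.4]
tcp_rot: [179.9, 0.0, 103.6]
ft_force: [0.5, 0.5, 4.1]
finger_gap: 20.1
grip_force: 59.6
```

```bash
python3 - <<'E'
from h import *
plan([480.2,-47.5,200],103.5)
im=snapshot("wrist")
cv2.imwrite("pics/w5.png",cv2.resize(im[120:220,240:360],None,fx=5,fy=5,interpolation=cv2.INTER_CUBIC))
E
```

```text
t 16.0 pos [479.2 -41.7 184.4] rot [1.7995e+02 3.0000e-02 1.0357e+02] F [0.52 0.5  4.15] gap 20.1
dp [-0.0293 -0.0018 -0.0781] ang [0.0003 0.0001 0.0004]
```

View pics/w5.png

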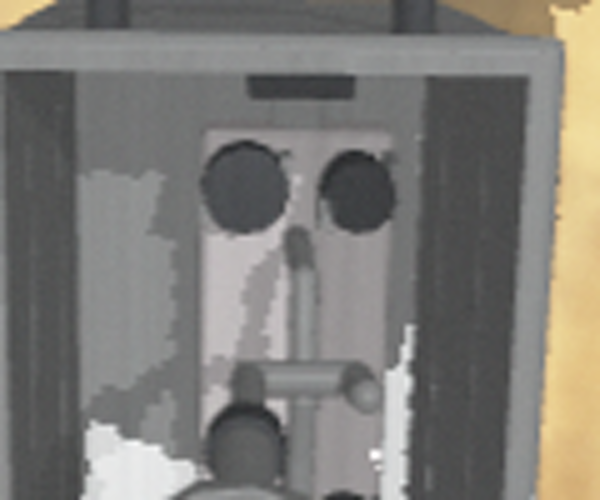

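Contact is felt (about 5.5 N) at TCP z≈185, so the run's centre is 114 mm below the TCP. The run crosses the bail at crop (303,378). Next: lift, move to the bail's -x side, and lower beside it.

Emit:
{"api": "step_arm", "payload": {"targets": [{"dp": [0,0,-0.03],"angular": [0,0,0],"fingers": 1},{"dp": [0.005,-0.03,-0.04],"angular": [0,0,0],"fingers": 1},{"dp": [0.012,-0.065,-0.04],"angular": [0,0,0],"fingers": 1},{"dp": [0.012,-0.098,-0.04],"angular": [0,0,0],"fingers": 1},{"dp": [0.012,-0.098,-0.04],"angular": [0,0,0],"fingers": 1},{"dp": [0.012,-0.098,-0.01],"angular": [0,0,0],"fingers": 1},{"dp": [0.012,-0.098,0.02],"angular": [0,0,0],"fingers": 1},{"dp": [0.012,-0.098,0.04],"angular": [0,0,0],"fingers": 1}]}}

```text
time: 17.05
tool_pos: [458.9, -43.8, 174.9]
tcp_rot: [-179.9, -0.0, 103.6]
ft_force: [0.6, -0.4, -1.5]
finger_gap: 19.7
grip_force: 59.1
```

Emit:
{"api": "step_arm", "payload": {"targets": [{"dp": [0,0,0.015],"angular": [0,0,0],"fingers": 1},{"dp": [0,0,0.03],"angular": [0,0,0],"fingers": 1},{"dp": [0,0,0.045],"angular": [0,0,0],"fingers": 1},{"dp": [0,0,0.06],"angular": [0,0,0],"fingers": 1},{"dp": [0,0,0.075],"angular": [0,0,0],"fingers": 1},{"dp": [0,0,0.088],"angular": [0,0,0],"fingers": 1},{"dp": [0,0,0.098],"angular": [0,0,0],"fingers": 1},{"dp": [0,0,0.098],"angular": [0,0,0],"fingers": 1}]}}

```text
time: 18.05
tool_pos: [459.1, -43.9, 156.0]
tcp_rot: [-180.0, -0.0, 103.6]
ft_force: [-0.2, -0.0, -1.2]
finger_gap: 20.0
grip_force: 59.1
```

Emit:
{"api": "step_arm", "payload": {"targets": [{"dp": [0,0.016,0],"angular": [0,0,0],"fingers": 1},{"dp": [0,0.032,0],"angular": [0,0,0],"fingers": 1},{"dp": [0,0.048,0],"angular": [0,0,0],"fingers": 1},{"dp": [0,0.064,0],"angular": [0,0,0],"fingers": 1},{"dp": [0,0.08,0],"angular": [0,0,0],"fingers": 1},{"dp": [0,0.096,0],"angular": [0,0,0],"fingers": 1},{"dp": [0,0.096,0],"angular": [0,0,0],"fingers": 1},{"dp": [0,0.096,0],"angular": [0,0,0],"fingers": 1}]}}

```text
time: 19.05
tool_pos: [477.8, -39.4, 156.2]
tcp_rot: [-180.0, -0.0, 103.6]
ft_force: [-1.1, -1.0, -1.6]
finger_gap: 19.8
grip_force: 59.1
```

```bash
python3 - <<'E'
from h import *
plan([480.2,-47.5,200],103.5)
im=snapshot("wrist")
cv2.imwrite("pics/w6.png",cv2.resize(im[120:220,240:360],None,fx=5,fy=5,interpolation=cv2.INTER_CUBIC))
E
```

```text
t 19.05 pos [477.8 -39.4 156.2] rot [-179.99   -0.    103.57] F [-1.13 -0.98 -1.64] gap 19.8
dp [-0.0421  0.002  -0.2192] ang [-0.     -0.      0.0004]
```

View pics/w6.png

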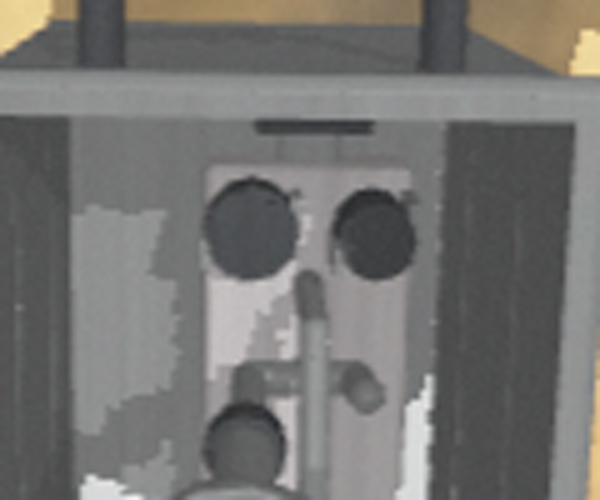

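The bail (crop column 314) passes over the run, between the rod (250) and the tip (365), so it is hooked. I'll lift slowly.

Emit:
{"api": "step_arm", "payload": {"targets": [{"dp": [0,0,-0.02],"angular": [0,0,0],"fingers": 1},{"dp": [0,0,-0.04],"angular": [0,0,0],"fingers": 1},{"dp": [0,0,-0.06],"angular": [0,0,0],"fingers": 1},{"dp": [0,0,-0.075],"angular": [0,0,0],"fingers": 1},{"dp": [0,0,-0.083],"angular": [0,0,0],"fingers": 1},{"dp": [0,0,-0.088],"angular": [0,0,0],"fingers": 1},{"dp": [0,0,-0.093],"angular": [0,0,0],"fingers": 1},{"dp": [0,0,-0.098],"angular": [0,0,0],"fingers": 1}]}}

```text
time: 20.1
tool_pos: [477.6, -39.3, 175.5]
tcp_rot: [-180.0, -0.0, 103.6]
ft_force: [-0.4, 0.8, -4.8]
finger_gap: 19.7
grip_force: 58.8
```

Emit:
{"api": "step_arm", "payload": {"targets": [{"dp": [0,0,-0.005],"angular": [0,0,0],"fingers": 1},{"dp": [0,0,-0.01],"angular": [0,0,0],"fingers": 1},{"dp": [0,0,-0.016],"angular": [0,0,0],"fingers": 1},{"dp": [0,0,-0.022],"angular": [0,0,0],"fingers": 1},{"dp": [0,0,-0.028],"angular": [0,0,0],"fingers": 1},{"dp": [0,0,-0.034],"angular": [0,0,0],"fingers": 1},{"dp": [0,0,-0.038],"angular": [0,0,0],"fingers": 1},{"dp": [0,0,-0.038],"angular": [0,0,0],"fingers": 1}]}}

```text
time: 21.1
tool_pos: [477.9, -39.3, 183.4]
tcp_rot: [-180.0, -0.0, 103.6]
ft_force: [0.2, 0.7, -5.6]
finger_gap: 19.7
grip_force: 58.8
```

```bash
python3 - <<'E'
from h import *
plan([480.2,-47.5,200],103.5)
im=snapshot("wrist")
cv2.imwrite("pics/w7.png",cv2.resize(im[100:230,230:370],None,fx=4.2,fy=4.2,interpolation=cv2.INTER_CUBIC))
E
```

```text
t 21.1 pos [477.9 -39.3 183.4] rot [-1.8000e+02 -1.0000e-02  1.0357e+02] F [ 0.15  0.72 -5.63] gap 19.7
dp [-0.0424  0.0017 -0.0831] ang [-0.     -0.      0.0004]
```

View pics/w7.png

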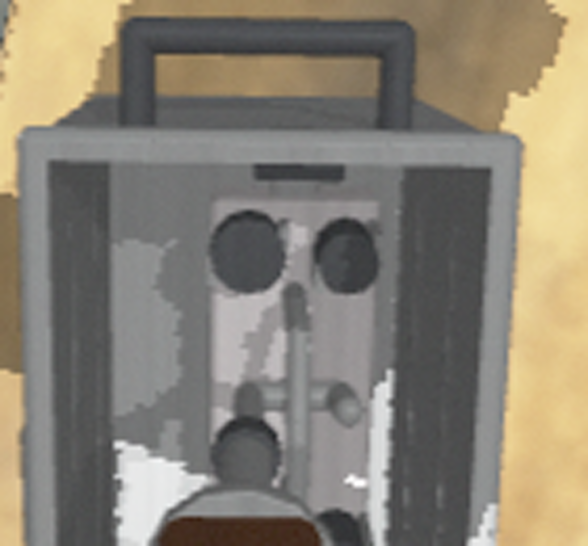

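The rack hangs level, with the ears still inside the bracket. I'll draw it 20 mm to tank -x.

Emit:
{"api": "step_arm", "payload": {"targets": [{"dp": [0,-0.01,0],"angular": [0,0,0],"fingers": 1},{"dp": [0,-0.022,0],"angular": [0,0,0],"fingers": 1},{"dp": [0,-0.036,0],"angular": [0,0,0],"fingers": 1},{"dp": [0,-0.05,0],"angular": [0,0,0],"fingers": 1},{"dp": [0,-0.064,0],"angular": [0,0,0],"fingers": 1},{"dp": [0,-0.078,0],"angular": [0,0,0],"fingers": 1},{"dp": [0,-0.09,0],"angular": [0,0,0],"fingers": 1},{"dp": [0,-0.1,0],"angular": [0,0,0],"fingers": 1}]}}

```text
time: 22.15
tool_pos: [458.5, -44.1, 183.5]
tcp_rot: [180.0, 0.0, 103.6]
ft_force: [1.5, -0.7, -5.5]
finger_gap: 19.5
grip_force: 58.9
```

```bash
python3 - <<'E'
from h import *
plan([480.2,-47.5,200],103.5)
im=snapshot("wrist")
cv2.imwrite("pics/w8.png",cv2.resize(im[100:230,230:370],None,fx=4.2,fy=4.2,interpolation=cv2.INTER_CUBIC))
E
```

```text
t 22.15 pos [458.5 -44.1 183.5] rot [1.7998e+02 1.0000e-02 1.0357e+02] F [ 1.48 -0.66 -5.53] gap 19.5
dp [-0.0419  0.1017 -0.0824] ang [0.0001 0.     0.0004]
```

View pics/w8.png

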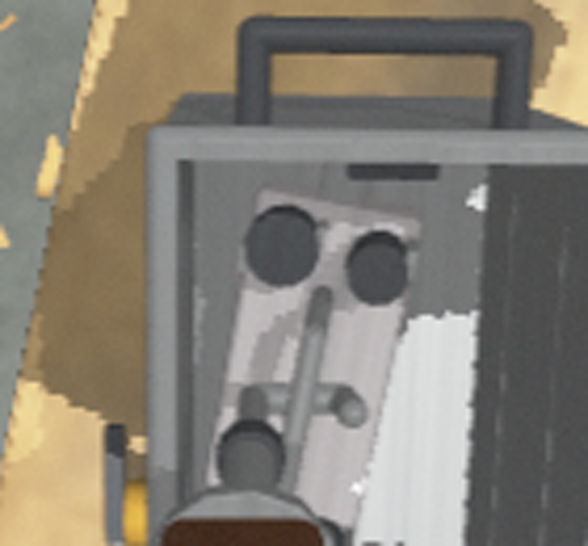

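The rack followed but yawed about 9–10° clockwise, its far (+y) ear lagging near the keeper edge (crop (350,172)). I'll turn the hook counter-clockwise to bring it parallel before lifting.

Emit:
{"api": "step_arm", "payload": {"targets": [{"dp": [0,0,0],"angular": [0,0,-0.01],"fingers": 1},{"dp": [0,0,0],"angular": [0,0,-0.02],"fingers": 1},{"dp": [0,0,0],"angular": [0,0,-0.03],"fingers": 1},{"dp": [0,0,0],"angular": [0,0,-0.04],"fingers": 1},{"dp": [0,0,0],"angular": [0,0,-0.05],"fingers": 1},{"dp": [0,0,0],"angular": [0,0,-0.055],"fingers": 1},{"dp": [0,0,0],"angular": [0,0,-0.055],"fingers": 1},{"dp": [0,0,0],"angular": [0,0,-0.055],"fingers": 1}]}}

```text
time: 23.2
tool_pos: [458.5, -44.1, 183.4]
tcp_rot: [180.0, -0.0, 113.5]
ft_force: [-0.3, -0.4, -5.9]
finger_gap: 19.6
grip_force: 58.9
```

```bash
python3 - <<'E'
from h import *
plan([480.2,-47.5,200],103.5)
im=snapshot("wrist")
cv2.imwrite("pics/w9.png",cv2.resize(im[100:230,230:370],None,fx=4.2,fy=4.2,interpolation=cv2.INTER_CUBIC))
E
```

```text
t 23.2 pos [458.5 -44.1 183.4] rot [180.    -0.   113.45] F [-0.33 -0.4  -5.92] gap 19.6
dp [-0.059  0.093 -0.083] ang [ 0.     -0.      0.0553]
```

View pics/w9.png

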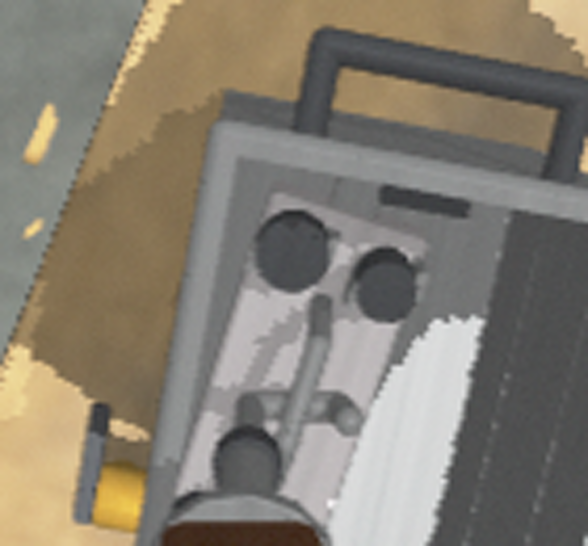

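(The ears look clear in this view: ear edge near (362,195), keeper edge at (380,190), residual yaw about 5°. I've used up my picture views, so numbers only from here.) I'll turn a little more and start lifting, feeling for force.

Emit:
{"api": "step_arm", "payload": {"targets": [{"dp": [0,0,0],"angular": [0,0,-0.01],"fingers": 1},{"dp": [0,0,0],"angular": [0,0,-0.02],"fingers": 1},{"dp": [0,0,0],"angular": [0,0,-0.03],"fingers": 1},{"dp": [0,0,0],"angular": [0,0,-0.035],"fingers": 1},{"dp": [0,0,0],"angular": [0,0,-0.035],"fingers": 1},{"dp": [0,0,0],"angular": [0,0,-0.035],"fingers": 1},{"dp": [0,0,-0.005],"angular": [0,0,-0.035],"fingers": 1},{"dp": [0,0,-0.01],"angular": [0,0,-0.035],"fingers": 1}]}}

```text
time: 24.25
tool_pos: [458.4, -44.0, 185.4]
tcp_rot: [180.0, -0.0, 119.8]
ft_force: [-0.5, -0.3, -5.3]
finger_gap: 19.7
grip_force: 58.9
```

```bash
cat > ang.py <<'E'
from h import *
plan([480.2,-47.5,200],103.5)
im=snapshot("wrist");cv2.imwrite("pics/w10.png",im)
p=camera_params("wrist");f=210/np.tan(np.radians(p["vfov"]/2));R=np.array(p["R"]);t=np.array(p["t"]);o=-R.T@t
def gr(px,z):
    d=np.c_[(px-[p["cx"],p["cy"]])/f,np.ones(len(px))]@R
    return (o+d*((z-o[2])/d[:,2])[:,None])[:,:2]
ux=np.array([.972,.233]);uy=np.array([-.233,.972]);T=np.array([485,-44.5])
m=masks_of("wrist","cutter_rack")
if m:
    k=m[0]["pixels"];print(m[0]["conf"],k.sum())
    # left / right borders of the mask, row by row, at block-top height
    ys=[r for r in range(420) if k[r].sum()>12]
    L=gr(np.array([[np.where(k[r])[0].min(),r] for r in ys],float),41);Rr=gr(np.array([[np.where(k[r])[0].max(),r] for r in ys],float),41)
    for a in(L,Rr):
        X=np.c_[(a-T)@ux,(a-T)@uy];print(X[::4].round(0).tolist())
E
python3 ang.py
```

```text
t 24.25 pos [458.4 -44.  185.4] rot [ 1.8000e+02 -1.0000e-02  1.1977e+02] F [-0.47 -0.32 -5.33] gap 19.7
dp [-0.0691  0.0858 -0.0728] ang [ 0.     -0.      0.0904]
0.56 2269
[[-24.0, 45.0], [-24.0, 42.0], [-25.0, 38.0], [-26.0, 34.0], [-26.0, 30.0], [-27.0, 26.0], [-27.0, 22.0], [-28.0, 18.0], [-28.0, 14.0], [-29.0, 9.0], [-30.0, 5.0], [-30.0, 1.0], [-29.0, -3.0], [-28.0, -10.0], [-27.0, -14.0], [-28.0, -19.0], [-29.0, -23.0]]
[[-4.0, 51.0], [-2.0, 48.0], [-1.0, 45.0], [7.0, 43.0], [10.0, 40.0], [11.0, 37.0], [12.0, 33.0], [10.0, 29.0], [9.0, 24.0], [8.0, 20.0], [8.0, 16.0], [6.0, 12.0], [5.0, 7.0], [-1.0, -2.0], [4.0, -5.0], [4.0, -9.0], [3.0, -14.0]]
```

The rack is still about 8° clockwise, its near corner close to the -x wall. Pulling 3 mm further to -x lets the wall square it up and moves the far ear off the keeper.

Emit:
{"api": "step_arm", "payload": {"targets": [{"dp": [0.001,-0.003,0],"angular": [0,0,0],"fingers": 1},{"dp": [0.002,-0.006,0],"angular": [0,0,0],"fingers": 1},{"dp": [0.003,-0.009,0],"angular": [0,0,0],"fingers": 1},{"dp": [0.004,-0.012,0],"angular": [0,0,0],"fingers": 1},{"dp": [0.004,-0.0145,0],"angular": [0,0,0],"fingers": 1},{"dp": [0.004,-0.0145,0],"angular": [0,0,0],"fingers": 1},{"dp": [0.004,-0.0145,0],"angular": [0,0,0],"fingers": 1},{"dp": [0.004,-0.0145,0],"angular": [0,0,0],"fingers": 1}]}}

```text
time: 25.35
tool_pos: [455.5, -44.8, 185.4]
tcp_rot: [-180.0, -0.0, 119.8]
ft_force: [0.7, -1.3, -5.3]
finger_gap: 20.0
grip_force: 59.0
```

```bash
python3 ang.py
```

```text
t 25.35 pos [455.5 -44.8 185.4] rot [-180.     -0.    119.77] F [ 0.73 -1.32 -5.32] gap 20.0
dp [-0.0728  0.1005 -0.0731] ang [-0.     -0.      0.0904]
0.98 2402
[[-26.0, 45.0], [-27.0, 41.0], [-28.0, 37.0], [-29.0, 33.0], [-28.0, 29.0], [-29.0, 25.0], [-29.0, 21.0], [-29.0, 17.0], [-29.0, 13.0], [-28.0, 9.0], [-29.0, 5.0], [-29.0, 1.0], [-29.0, -3.0], [-29.0, -7.0], [-29.0, -11.0], [-29.0, -15.0], [-29.0, -19.0], [-30.0, -23.0]]
[[-5.0, 51.0], [-5.0, 47.0], [-1.0, 45.0], [7.0, 43.0], [9.0, 40.0], [10.0, 36.0], [9.0, 32.0], [8.0, 28.0], [7.0, 24.0], [6.0, 20.0], [7.0, 16.0], [6.0, 12.0], [5.0, 7.0], [5.0, 3.0], [-1.0, -3.0], [5.0, -5.0], [4.0, -9.0], [4.0, -14.0]]
```

Emit:
{"api": "step_arm", "payload": {"targets": [{"dp": [0,0,-0.004],"angular": [0,0,0],"fingers": 1},{"dp": [0,0,-0.008],"angular": [0,0,0],"fingers": 1},{"dp": [0,0,-0.012],"angular": [0,0,0],"fingers": 1},{"dp": [0,0,-0.016],"angular": [0,0,0],"fingers": 1},{"dp": [0,0,-0.02],"angular": [0,0,0],"fingers": 1},{"dp": [0,0,-0.023],"angular": [0,0,0],"fingers": 1},{"dp": [0,0,-0.025],"angular": [0,0,0],"fingers": 1},{"dp": [0,0,-0.025],"angular": [0,0,0],"fingers": 1}]}}

```text
time: 26.45
tool_pos: [455.6, -44.8, 190.4]
tcp_rot: [180.0, 0.0, 119.8]
ft_force: [0.6, -0.2, -4.9]
finger_gap: 19.8
grip_force: 59.0
```

Free (no force increase). I'll continue up.

Emit:
{"api": "step_arm", "payload": {"targets": [{"dp": [0,0,-0.005],"angular": [0,0,0],"fingers": 1},{"dp": [0,0,-0.01],"angular": [0,0,0],"fingers": 1},{"dp": [0,0,-0.014],"angular": [0,0,0],"fingers": 1},{"dp": [0,0,-0.018],"angular": [0,0,0],"fingers": 1},{"dp": [0,0,-0.022],"angular": [0,0,0],"fingers": 1},{"dp": [0,0,-0.026],"angular": [0,0,0],"fingers": 1},{"dp": [0,0,-0.03],"angular": [0,0,0],"fingers": 1},{"dp": [0,0,-0.035],"angular": [0,0,0],"fingers": 1}]}}

```text
time: 27.45
tool_pos: [455.5, -44.8, 197.4]
tcp_rot: [-180.0, -0.0, 119.8]
ft_force: [-0.1, -0.1, -5.7]
finger_gap: 19.5
grip_force: 58.9
```

```bash
sed -i 's/L=gr(/Z=41+sense()["tool_pos"][2]-185;L=gr(/; s/,41)/,Z)/g' ang.py; python3 ang.py
```

```text
t 27.45 pos [455.5 -44.8 197.4] rot [-180.     -0.    119.77] F [-0.12 -0.12 -5.67] gap 19.5
dp [-0.0729  0.1005 -0.0129] ang [-0.     -0.      0.0904]
0.93 2356
[[-30.0, 45.0], [-29.0, 42.0], [-29.0, 38.0], [-30.0, 34.0], [-30.0, 30.0], [-30.0, 27.0], [-29.0, 23.0], [-29.0, 19.0], [-30.0, 15.0], [-30.0, 11.0], [-30.0, 7.0], [-29.0, 3.0], [-30.0, -1.0], [-30.0, -5.0], [-30.0, -11.0], [-31.0, -15.0], [-30.0, -19.0], [-31.0, -24.0]]
[[-8.0, 52.0], [-8.0, 48.0], [-5.0, 45.0], [3.0, 44.0], [5.0, 41.0], [6.0, 37.0], [8.0, 34.0], [7.0, 30.0], [5.0, 25.0], [4.0, 21.0], [3.0, 17.0], [4.0, 13.0], [3.0, 9.0], [2.0, 5.0], [-2.0, -3.0], [3.0, -6.0], [2.0, -10.0], [1.0, -14.0]]
```

Rack is parallel now with ears clear at x<-8. I'll lift it out, drifting slightly to the tank's middle.

Emit:
{"api": "step_arm", "payload": {"targets": [{"dp": [0,0,-0.03],"angular": [0,0,0],"fingers": 1},{"dp": [0,0,-0.08],"angular": [0,0,0],"fingers": 1},{"dp": [-0.003,0.01,-0.14],"angular": [0,0,0],"fingers": 1},{"dp": [-0.006,0.02,-0.22],"angular": [0,0,0],"fingers": 1},{"dp": [-0.01,0.033,-0.31],"angular": [0,0,0],"fingers": 1},{"dp": [-0.01,0.033,-0.4],"angular": [0,0,0],"fingers": 1},{"dp": [-0.01,0.033,-0.5],"angular": [0,0,0],"fingers": 1},{"dp": [-0.01,0.033,-0.6],"angular": [0,0,0],"fingers": 1}]}}

```text
time: 28.55
tool_pos: [462.2, -43.1, 319.0]
tcp_rot: [180.0, -0.0, 119.8]
ft_force: [-0.3, 0.2, -4.9]
finger_gap: 19.8
grip_force: 59.0
```

Emit:
{"api": "step_arm", "payload": {"targets": [{"dp": [0,0,-0.04],"angular": [0,0,0],"fingers": 1},{"dp": [0,0,-0.06],"angular": [0,0,0],"fingers": 1},{"dp": [0,0,-0.07],"angular": [0,0,0],"fingers": 1},{"dp": [0,0,-0.07],"angular": [0,0,0],"fingers": 1},{"dp": [0,0,-0.07],"angular": [0,0,0],"fingers": 1},{"dp": [0,0,-0.07],"angular": [0,0,0],"fingers": 1},{"dp": [0,0,-0.07],"angular": [0,0,0],"fingers": 1},{"dp": [0,0,-0.07],"angular": [0,0,0],"fingers": 1}]}}

```text
time: 29.55
tool_pos: [462.2, -43.2, 331.4]
tcp_rot: [-180.0, -0.0, 119.8]
ft_force: [0.2, 0.6, -6.4]
finger_gap: 19.7
grip_force: 59.0
```

```bash
cat > m5.py <<'E'
from h import *
plan([507,250,335],103.5)
for c in("top","scene","wrist"): snapshot(c)
for l,z in dict(cutter_rack=165,rack_bail=217,hook=315,drip_tray=0).items():
    X,res,q=tri(l,("wrist","top","scene"))
    print(l,None if X is None else (X.round(1),np.round(res,1)),{c:(v[0],v[1],atz(v[2],v[3],z).round(1)[:2]) for c,v in q.items()})
E
python3 m5.py
```

```text
t 29.55 pos [462.2 -43.2 331.4] rot [-1.8000e+02 -1.0000e-02  1.1977e+02] F [ 0.22  0.56 -6.44] gap 19.7
dp [ 1.1615  0.9224 -0.018 ] ang [-0.     -0.      0.0904]
cutter_rack (array([ 438.6, -160.7,  256.7]), array([141.4, 150.1,  42.6])) {'wrist': ([299.0, 179.0], 0.91, array([473.1, -34.8])), 'top': ([388.0, 232.0], 0.7, array([ 470.5, -339.6])), 'scene': ([260.0, 212.0], 0.87, array([461. , -39.3]))}
rack_bail (array([472.3, -44.5, 223.8]), array([3. , 2. , 4.7])) {'wrist': ([296.0, 206.0], 0.78, array([475.9, -48.2])), 'top': ([287.0, 225.0], 0.56, array([475.4, -44.4])), 'scene': ([262.0, 196.0], 0.78, array([473.1, -33.1]))}
hook None {'scene': ([259.0, 172.0], 0.51, array([457.5, -43.5]))}
drip_tray (array([515.1, 258.4,   4. ]), array([1.3, 1.3])) {'top': ([194.0, 220.0], 0.88, array([514.5, 259.7])), 'scene': ([239.0, 212.0], 0.59, array([519.3, 264.7]))}
```

The rack is out of the tank and carried, its bail at about (473,-45). I'll carry it smoothly to the tray.

Emit:
{"api": "step_arm", "payload": {"targets": [{"dp": [0.018,0.014,0],"angular": [0,0,0],"fingers": 1},{"dp": [0.06,0.046,0],"angular": [0,0,0],"fingers": 1},{"dp": [0.12,0.092,0],"angular": [0,0,0],"fingers": 1},{"dp": [0.197,0.152,0],"angular": [0,0,0],"fingers": 1},{"dp": [0.29,0.225,0],"angular": [0,0,0],"fingers": 1},{"dp": [0.394,0.304,0],"angular": [0,0,0],"fingers": 1},{"dp": [0.495,0.382,0],"angular": [0,0,0],"fingers": 1},{"dp": [0.597,0.46,0],"angular": [0,0,0],"fingers": 1}]}}

```text
time: 31.3
tool_pos: [482.7, 108.1, 331.4]
tcp_rot: [180.0, -0.0, 119.8]
ft_force: [-0.4, 0.3, -5.4]
finger_gap: 19.5
grip_force: 59.0
```

Emit:
{"api": "step_arm", "payload": {"targets": [{"dp": [0.1,0.078,0],"angular": [0,0,0],"fingers": 1},{"dp": [0.2,0.156,0],"angular": [0,0,0],"fingers": 1},{"dp": [0.3,0.234,0.02],"angular": [0,0,0],"fingers": 1},{"dp": [0.4,0.308,0.05],"angular": [0,0,0],"fingers": 1},{"dp": [0.478,0.368,0.1],"angular": [0,0,0],"fingers": 1},{"dp": [0.537,0.414,0.16],"angular": [0,0,0],"fingers": 1},{"dp": [0.579,0.446,0.23],"angular": [0,0,0],"fingers": 1},{"dp": [0.597,0.46,0.3],"angular": [0,0,0],"fingers": 1}]}}

```text
time: 32.3
tool_pos: [503.3, 255.6, 270.0]
tcp_rot: [-180.0, 0.0, 119.8]
ft_force: [0.2, -0.1, -5.5]
finger_gap: 20.0
grip_force: 59.0
```

```bash
cat > m6.py <<'E'
from h import *
s=sense();plan([503,255,190],119.8,s)
for c in("top","scene","wrist"): snapshot(c)
dz=s["tool_pos"][2]-174.5
for l,z in dict(rack_bail=66+dz,cutter_rack=14+dz,drip_tray=0).items():
    X,res,q=tri(l,("wrist","top","scene"))
    print(l,None if X is None else (X.round(1),np.round(res,1)),{c:(v[0],v[1],atz(v[2],v[3],z).round(1)[:2]) for c,v in q.items()})
p=camera_params("wrist");f=210/np.tan(np.radians(p["vfov"]/2));R=np.array(p["R"]);t=np.array(p["t"]);o=-R.T@t
def gr(px,z):
    d=np.c_[(px-[p["cx"],p["cy"]])/f,np.ones(len(px))]@R
    return (o+d*((z-o[2])/d[:,2])[:,None])[:,:2]
for l,z in dict(cutter_rack=32+dz,drip_tray=12).items():
    m=masks_of("wrist",l)
    if m:
        c=cv2.findContours(m[0]["pixels"].astype(np.uint8),cv2.RETR_EXTERNAL,cv2.CHAIN_APPROX_NONE)[0];c=max(c,key=len)[:,0].astype(float)
        r=cv2.minAreaRect(gr(c,z).astype(np.float32));print(l,m[0]["conf"],r,cv2.boxPoints(r).round(0).tolist())
E
python3 m6.py
```

```text
t 32.3 pos [503.3 255.6 270. ] rot [-179.95    0.    119.78] F [ 0.24 -0.09 -5.53] gap 20.0
dp [-0.0021 -0.0025  0.4001] ang [-0.0003  0.     -0.0001]
rack_bail (array([513.9, 253.9, 153.7]), array([3.6, 3.4, 2.4])) {'wrist': ([295.0, 204.0], 0.94, array([514.3, 252.4])), 'top': ([184.0, 212.0], 0.58, array([512.6, 255.5])), 'scene': ([237.0, 180.0], 0.77, array([503.9, 234.5]))}
cutter_rack (array([508.8, 269.7, 105.7]), array([ 7.8,  4.4, 10.6])) {'wrist': ([299.0, 178.0], 0.93, array([514.5, 265.4])), 'top': ([183.0, 215.0], 0.46, array([512.1, 270.9])), 'scene': ([233.0, 190.0], 0.72, array([493.6, 260.3]))}
drip_tray (array([512. , 256.7,  -3.3]), array([ 6.7,  6.9, 10.8])) {'wrist': ([291.0, 170.0], 0.94, array([515.7, 251.8])), 'top': ([194.0, 220.0], 0.55, array([517.9, 259. ])), 'scene': ([236.0, 215.0], 0.81, array([497.6, 249.3]))}
cutter_rack 0.67 ((515.3214111328125, 270.5750427246094), (40.105140686035156, 97.97480010986328), 12.20991325378418) [[485.0, 314.0], [506.0, 218.0], [545.0, 227.0], [525.0, 323.0]]
drip_tray 0.85 ((516.8116455078125, 253.19732666015625), (183.8080291748047, 133.67202758789062), 87.80406188964844) [[447.0, 164.0], [580.0, 159.0], [587.0, 342.0], [454.0, 348.0]]
```

Rack is centred over the tray (bail at (514,254), yaw about 12°). Lowering it.

Emit:
{"api": "step_arm", "payload": {"targets": [{"dp": [0,0,0.06],"angular": [0,0,0],"fingers": 1},{"dp": [0,0,0.14],"angular": [0,0,0],"fingers": 1},{"dp": [0,0,0.23],"angular": [0,0,0],"fingers": 1},{"dp": [0,0,0.32],"angular": [0,0,0],"fingers": 1},{"dp": [0,0,0.39],"angular": [0,0,0],"fingers": 1},{"dp": [0,0,0.44],"angular": [0,0,0],"fingers": 1},{"dp": [0,0,0.47],"angular": [0,0,0],"fingers": 1},{"dp": [0,0,0.48],"angular": [0,0,0],"fingers": 1}]}}

```text
time: 34.0
tool_pos: [503.5, 255.4, 175.3]
tcp_rot: [180.0, 0.0, 119.8]
ft_force: [0.4, -0.1, -4.4]
finger_gap: 20.0
grip_force: 59.1
```

Emit:
{"api": "step_arm", "payload": {"targets": [{"dp": [0,0,0.007],"angular": [0,0,0],"fingers": 1},{"dp": [0,0,0.014],"angular": [0,0,0],"fingers": 1},{"dp": [0,0,0.021],"angular": [0,0,0],"fingers": 1},{"dp": [0,0,0.028],"angular": [0,0,0],"fingers": 1},{"dp": [0,0,0.035],"angular": [0,0,0],"fingers": 1},{"dp": [0,0,0.042],"angular": [0,0,0],"fingers": 1},{"dp": [0,0,0.049],"angular": [0,0,0],"fingers": 1},{"dp": [0,0,0.055],"angular": [0,0,0],"fingers": 1}]}}

```text
time: 35.0
tool_pos: [503.4, 255.4, 164.3]
tcp_rot: [180.0, -0.0, 119.8]
ft_force: [-0.6, 0.2, -4.3]
finger_gap: 19.8
grip_force: 59.2
```

Emit:
{"api": "step_arm", "payload": {"targets": [{"dp": [0,0,0.006],"angular": [0,0,0],"fingers": 1},{"dp": [0,0,0.012],"angular": [0,0,0],"fingers": 1},{"dp": [0,0,0.018],"angular": [0,0,0],"fingers": 1},{"dp": [0,0,0.024],"angular": [0,0,0],"fingers": 1},{"dp": [0,0,0.032],"angular": [0,0,0],"fingers": 1},{"dp": [0,0,0.04],"angular": [0,0,0],"fingers": 1},{"dp": [0,0,0.048],"angular": [0,0,0],"fingers": 1},{"dp": [0,0,0.055],"angular": [0,0,0],"fingers": 1}]}}

```text
time: 36.0
tool_pos: [503.3, 255.4, 153.2]
tcp_rot: [-180.0, -0.0, 119.8]
ft_force: [-0.3, -0.0, -2.5]
finger_gap: 19.7
grip_force: 59.5
```

Emit:
{"api": "step_arm", "payload": {"targets": [{"dp": [0,0,0.008],"angular": [0,0,0],"fingers": 1},{"dp": [0,0,0.016],"angular": [0,0,0],"fingers": 1},{"dp": [0,0,0.022],"angular": [0,0,0],"fingers": 1},{"dp": [0,0,0.026],"angular": [0,0,0],"fingers": 1},{"dp": [0,0,0.026],"angular": [0,0,0],"fingers": 1},{"dp": [0,0,0.026],"angular": [0,0,0],"fingers": 1},{"dp": [0,0,0.026],"angular": [0,0,0],"fingers": 1},{"dp": [0,0,0.026],"angular": [0,0,0],"fingers": 1}]}}

```text
time: 37.0
tool_pos: [503.4, 255.4, 148.3]
tcp_rot: [180.0, 0.0, 119.8]
ft_force: [-0.1, -1.2, -1.0]
finger_gap: 19.4
grip_force: 59.5
```

Rack stands and the hook is unloaded. I'll withdraw along hook -x under the bail.

Emit:
{"api": "step_arm", "payload": {"targets": [{"dp": [0,-0.01,0],"angular": [0,0,0],"fingers": 1},{"dp": [0,-0.022,0],"angular": [0,0,0],"fingers": 1},{"dp": [0,-0.034,0],"angular": [0,0,0],"fingers": 1},{"dp": [0,-0.046,0],"angular": [0,0,0],"fingers": 1},{"dp": [0,-0.058,0],"angular": [0,0,0],"fingers": 1},{"dp": [0,-0.07,0],"angular": [0,0,0],"fingers": 1},{"dp": [0,-0.082,0],"angular": [0,0,0],"fingers": 1},{"dp": [0,-0.09,0],"angular": [0,0,0],"fingers": 1}]}}

```text
time: 38.0
tool_pos: [487.6, 246.3, 148.2]
tcp_rot: [-180.0, -0.0, 119.8]
ft_force: [0.0, -1.1, -1.9]
finger_gap: 19.9
grip_force: 59.5
```

```bash
python3 - <<'E'
from h import *
s=sense();plan([470,240,150],119.8,s)
for c in("wrist","scene","top"): snapshot(c)
for l,z in dict(rack_bail=54.5,hook=128).items():
    X,res,q=tri(l,("wrist","top","scene"))
    print(l,None if X is None else (X.round(1),np.round(res,1)),{c:(v[0],v[1],atz(v[2],v[3],z).round(1)[:2]) for c,v in q.items()})
E
```

```text
t 38.0 pos [487.6 246.3 148.2] rot [-180.     -0.    119.77] F [ 0.05 -1.14 -1.86] gap 19.9
dp [ 0.0162 -0.0923 -0.0091] ang [-0.     -0.     -0.0002]
rack_bail (array([499.5, 266. ,  54.8]), array([12.1, 12.1])) {'top': ([187.0, 226.0], 0.7, array([488.3, 270.6])), 'scene': ([237.0, 201.0], 0.59, array([511.4, 263. ]))}
hook (array([488.5, 263.5, 118.1]), array([14.5, 18.4,  7.4])) {'wrist': ([317.0, 189.0], 0.61, array([490.3, 279.2])), 'top': ([191.0, 223.0], 0.49, array([484.7, 242.4])), 'scene': ([230.0, 187.0], 0.7, array([482.6, 259.4]))}
```

Emit:
{"api": "step_arm", "payload": {"targets": [{"dp": [0,-0.015,0],"angular": [0,0,0],"fingers": 1},{"dp": [0,-0.03,0],"angular": [0,0,0],"fingers": 1},{"dp": [0,-0.045,0],"angular": [0,0,0],"fingers": 1},{"dp": [0,-0.06,0],"angular": [0,0,0],"fingers": 1},{"dp": [0,-0.065,0],"angular": [0,0,0],"fingers": 1},{"dp": [0,-0.065,-0.01],"angular": [0,0,0],"fingers": 1},{"dp": [0,-0.065,-0.02],"angular": [0,0,0],"fingers": 1},{"dp": [0,-0.065,-0.03],"angular": [0,0,0],"fingers": 1}]}}

```text
time: 39.45
tool_pos: [476.6, 240.0, 154.4]
tcp_rot: [180.0, 0.0, 119.8]
ft_force: [0.6, -0.8, -1.5]
finger_gap: 19.5
grip_force: 59.5
```

Emit:
{"api": "step_arm", "payload": {"targets": [{"dp": [0,0,-0.02],"angular": [0,0,0],"fingers": 1},{"dp": [0,0,-0.04],"angular": [0,0,0],"fingers": 1},{"dp": [0,0,-0.06],"angular": [0,0,0],"fingers": 1},{"dp": [0,0,-0.08],"angular": [0,0,0],"fingers": 1},{"dp": [0,0,-0.1],"angular": [0,0,0],"fingers": 1},{"dp": [0,0,-0.12],"angular": [0,0,0],"fingers": 1},{"dp": [0,0,-0.14],"angular": [0,0,0],"fingers": 1},{"dp": [0,0,-0.14],"angular": [0,0,0],"fingers": 1}]}}

```text
time: 40.45
tool_pos: [476.8, 240.1, 182.7]
tcp_rot: [180.0, 0.0, 119.8]
ft_force: [0.7, -0.6, -2.0]
finger_gap: 19.8
grip_force: 59.5
```

```bash
cat > m7.py <<'E'
from h import *
s=sense();plan([463.5,-347.5,330],67.6,s)
for c in("wrist","top"): snapshot(c)
for c in("wrist","top"):
    p=camera_params(c);f=210/np.tan(np.radians(p["vfov"]/2));R=np.array(p["R"]);t=np.array(p["t"]);o=-R.T@t
    for l,z in dict(cutter_rack=20.5,hook=s["tool_pos"][2]-19.6).items():
        for k in masks_of(c,l)[:2]:
            q=cv2.findContours(k["pixels"].astype(np.uint8),cv2.RETR_EXTERNAL,cv2.CHAIN_APPROX_NONE)[0];q=max(q,key=len)[:,0].astype(float)
            d=np.c_[(q-[p["cx"],p["cy"]])/f,np.ones(len(q))]@R
            r=cv2.minAreaRect((o+d*((z-o[2])/d[:,2])[:,None])[:,:2].astype(np.float32));print(c,l,k["conf"],np.round(r[0],1),np.round(r[1],1),round(r[2],1))
E
python3 m7.py
```

```text
t 40.45 pos [476.8 240.1 182.7] rot [1.7995e+02 1.0000e-02 1.1977e+02] F [ 0.66 -0.64 -1.97] gap 19.8
dp [-2.5173 -1.5156 -0.7373] ang [ 3.000e-04 -1.000e-04  2.898e-01]
wrist cutter_rack 0.76 [514.9 259.8] [ 43.8 112.3] 13.6
wrist cutter_rack 0.56 [511.4 254.2] [177.4 128.5] 88.0
wrist hook 0.73 [483.5 229.7] [29.1 76.6] 26.6
top cutter_rack 0.46 [519.  237.7] [40.5 66.2] 16.1
top hook 0.27 [ 477.3 -326.1] [ 90.2 135.5] 69.2
```

Rack stands at about (515,255), free of the hook. I'll carry the hook back to the fork.

Emit:
{"api": "step_arm", "payload": {"targets": [{"dp": [0,0,-0.2],"angular": [0,0,0],"fingers": 1},{"dp": [-0.03,-0.02,-0.4],"angular": [0,0,0],"fingers": 1},{"dp": [-0.12,-0.09,-0.55],"angular": [0,0,0],"fingers": 1},{"dp": [-0.24,-0.19,-0.64],"angular": [0,0,0],"fingers": 1},{"dp": [-0.37,-0.29,-0.64],"angular": [0,0,0],"fingers": 1},{"dp": [-0.5,-0.39,-0.64],"angular": [0,0,0],"fingers": 1},{"dp": [-0.63,-0.49,-0.64],"angular": [0,0,0],"fingers": 1},{"dp": [-0.74,-0.58,-0.64],"angular": [0,0,0],"fingers": 1}]}}

```text
time: 41.75
tool_pos: [449.0, 52.8, 310.2]
tcp_rot: [180.0, 0.0, 119.8]
ft_force: [1.0, -0.2, -1.7]
finger_gap: 19.6
grip_force: 59.5
```

Emit:
{"api": "step_arm", "payload": {"targets": [{"dp": [-0.1,-0.08,0],"angular": [0,0,0.02],"fingers": 1},{"dp": [-0.2,-0.16,0],"angular": [0,0,0.05],"fingers": 1},{"dp": [-0.3,-0.235,0],"angular": [0,0,0.09],"fingers": 1},{"dp": [-0.42,-0.33,0],"angular": [0,0,0.13],"fingers": 1},{"dp": [-0.54,-0.42,0],"angular": [0,0,0.18],"fingers": 1},{"dp": [-0.64,-0.5,0],"angular": [0,0,0.23],"fingers": 1},{"dp": [-0.72,-0.56,0],"angular": [0,0,0.27],"fingers": 1},{"dp": [-0.74,-0.58,0],"angular": [0,0,0.289],"fingers": 1}]}}

```text
time: 42.75
tool_pos: [421.8, -133.3, 310.1]
tcp_rot: [-180.0, 0.0, 67.5]
ft_force: [0.2, 0.7, -1.6]
finger_gap: 19.8
grip_force: 59.5
```

```bash
python3 -c "
from h import *
plan([396.4,-319.1,290],67.75)"
```

```text
t 42.75 pos [ 421.8 -133.3  310.1] rot [-1.7999e+02  1.0000e-02  6.7490e+01] F [ 0.22  0.69 -1.59] gap 19.8
dp [-0.9067  0.2386  0.1004] ang [-0.0001  0.0001 -0.0015]
```

Emit:
{"api": "step_arm", "payload": {"targets": [{"dp": [-0.1,0.026,0],"angular": [0,0,0],"fingers": 1},{"dp": [-0.25,0.066,0.02],"angular": [0,0,-0.0015],"fingers": 1},{"dp": [-0.42,0.11,0.05],"angular": [0,0,-0.0015],"fingers": 1},{"dp": [-0.59,0.155,0.1],"angular": [0,0,-0.0015],"fingers": 1},{"dp": [-0.74,0.195,0.1],"angular": [0,0,-0.0015],"fingers": 1},{"dp": [-0.85,0.224,0.1],"angular": [0,0,-0.0015],"fingers": 1},{"dp": [-0.907,0.239,0.1],"angular": [0,0,-0.0015],"fingers": 1},{"dp": [-0.907,0.239,0.1],"angular": [0,0,-0.0015],"fingers": 1}]}}

```text
time: 43.75
tool_pos: [397.5, -318.3, 290.0]
tcp_rot: [-180.0, -0.0, 68.0]
ft_force: [-0.6, 0.2, -1.2]
finger_gap: 19.7
grip_force: 59.5
```

```bash
python3 -c "
from h import *
s=sense();plan([396.4,-319.1,187],67.75,s)
snapshot('wrist')
for l,z in dict(fork_seat=155,hook=s['tool_pos'][2]-19.6,hook_grip=s['tool_pos'][2]+16.4).items():
    X,res,q=tri(l,('wrist',))
    print(l,{c:(v[0],v[1],atz(v[2],v[3],z).round(1)[:2]) for c,v in q.items()})
"
```

```text
t 43.75 pos [ 397.5 -318.3  290. ] rot [-1.7997e+02 -2.0000e-02  6.7970e+01] F [-0.62  0.22 -1.22] gap 19.7
dp [-0.0059 -0.0034  0.515 ] ang [-0.0001 -0.0001  0.0012]
fork_seat {'wrist': ([369.0, 192.0], 0.63, array([ 466.4, -349.5]))}
hook {'wrist': ([286.0, 234.0], 0.98, array([ 397.3, -318.2]))}
hook_grip {'wrist': ([286.0, 267.0], 0.7, array([ 395.9, -321.5]))}
```

Emit:
{"api": "step_arm", "payload": {"targets": [{"dp": [-0.006,-0.003,0.06],"angular": [0,0,0.001],"fingers": 1},{"dp": [-0.006,-0.003,0.16],"angular": [0,0,0.001],"fingers": 1},{"dp": [-0.006,-0.003,0.28],"angular": [0,0,0.001],"fingers": 1},{"dp": [-0.006,-0.003,0.38],"angular": [0,0,0.001],"fingers": 1},{"dp": [-0.006,-0.003,0.46],"angular": [0,0,0.001],"fingers": 1},{"dp": [-0.006,-0.003,0.505],"angular": [0,0,0.001],"fingers": 1},{"dp": [-0.006,-0.003,0.515],"angular": [0,0,0.001],"fingers": 1},{"dp": [-0.006,-0.003,0.515],"angular": [0,0,0.001],"fingers": 1}]}}

```text
time: 44.95
tool_pos: [396.9, -319.3, 187.8]
tcp_rot: [179.9, 0.0, 67.8]
ft_force: [0.4, -0.5, -1.1]
finger_gap: 19.8
grip_force: 59.5
```

```bash
python3 -c "
from h import *
plan([464.4,-347.5,187],67.75)"
```

```text
t 44.95 pos [ 396.9 -319.3  187.8] rot [1.7995e+02 2.0000e-02 6.7840e+01] F [ 0.42 -0.5  -1.1 ] gap 19.8
dp [-0.0032  0.3656  0.0043] ang [0.0003 0.0001 0.0005]
```

Emit:
{"api": "step_arm", "payload": {"targets": [{"dp": [-0.001,0.05,0],"angular": [0,0,0],"fingers": 1},{"dp": [-0.001,0.1,0],"angular": [0,0,0],"fingers": 1},{"dp": [-0.002,0.15,0],"angular": [0,0,0],"fingers": 1},{"dp": [-0.003,0.2,0],"angular": [0,0,0],"fingers": 1},{"dp": [-0.003,0.25,0],"angular": [0,0,0],"fingers": 1},{"dp": [-0.003,0.3,0],"angular": [0,0,0],"fingers": 1},{"dp": [-0.003,0.34,0],"angular": [0,0,0],"fingers": 1},{"dp": [-0.003,0.363,0],"angular": [0,0,0],"fingers": 1}]}}

```text
time: 45.95
tool_pos: [464.1, -347.1, 187.1]
tcp_rot: [-180.0, -0.0, 67.8]
ft_force: [0.5, -0.2, -1.1]
finger_gap: 19.4
grip_force: 59.5
```

Emit:
{"api": "step_arm", "payload": {"targets": [{"dp": [0,0,0],"angular": [0,0,0],"fingers": 1},{"dp": [0,0,0.01],"angular": [0,0,0],"fingers": 1},{"dp": [0,0,0.02],"angular": [0,0,0],"fingers": 1},{"dp": [0,0,0.03],"angular": [0,0,0],"fingers": 1},{"dp": [0,0,0.04],"angular": [0,0,0],"fingers": 1},{"dp": [0,0,0.05],"angular": [0,0,0],"fingers": 1},{"dp": [0,0,0.057],"angular": [0,0,0],"fingers": 1},{"dp": [0,0,0.062],"angular": [0,0,0],"fingers": 1}]}}

```text
time: 46.95
tool_pos: [463.6, -347.0, 174.7]
tcp_rot: [-180.0, -0.0, 67.8]
ft_force: [-0.2, -0.6, -0.4]
finger_gap: 19.4
grip_force: 59.6
```

```bash
python3 -c "
from h import *
plan([464.4,-347.5,174.6],67.75)"
```

```text
t 46.95 pos [ 463.6 -347.   174.7] rot [-180.     -0.     67.83] F [-0.24 -0.64 -0.44] gap 19.4
dp [-0.0009  0.0047  0.0004] ang [-0.     -0.      0.0005]
```

Emit:
{"api": "step_arm", "payload": {"targets": [{"dp": [0,0.003,0.002],"angular": [0,0,0],"fingers": 1},{"dp": [0,0.005,0.004],"angular": [0,0,0],"fingers": 1},{"dp": [0,0.005,0.005],"angular": [0,0,0],"fingers": 1},{"dp": [0,0.005,0.006],"angular": [0,0,0],"fingers": 1},{"dp": [0,0.005,0.006],"angular": [0,0,0],"fingers": 1},{"dp": [0,0.005,0.006],"angular": [0,0,0],"fingers": 1},{"dp": [0,0.005,0.006],"angular": [0,0,0],"fingers": 1},{"dp": [0,0.005,0.006],"angular": [0,0,0],"fingers": 1}]}}

```text
time: 47.95
tool_pos: [464.6, -347.5, 174.5]
tcp_rot: [180.0, 0.0, 67.8]
ft_force: [-3.3, 2.9, 6.9]
finger_gap: 19.4
grip_force: 60.4
```

Contact with the fork is felt and the collar is seated. I'll release gradually.

Emit:
{"api": "step_arm", "payload": {"newtons": 30, "targets": [{"dp": [0,0,-0.002],"angular": [0,0,0],"fingers": 0.76},{"dp": [0,0,-0.002],"angular": [0,0,0],"fingers": 0.72},{"dp": [0,0,-0.002],"angular": [0,0,0],"fingers": 0.68},{"dp": [0,0,-0.002],"angular": [0,0,0],"fingers": 0.62},{"dp": [0,0,-0.002],"angular": [0,0,0],"fingers": 0.54},{"dp": [0,0,-0.002],"angular": [0,0,0],"fingers": 0.44},{"dp": [0,0,-0.002],"angular": [0,0,0],"fingers": 0.3},{"dp": [0,0,-0.002],"angular": [0,0,0],"fingers": 0.15}]}}

```text
time: 48.95
tool_pos: [464.6, -347.4, 174.0]
tcp_rot: [180.0, 0.0, 67.8]
ft_force: [0.4, 0.7, 0.9]
finger_gap: 72.6
grip_force: 0.0
```

Emit:
{"api": "step_arm", "payload": {"targets": [{"dp": [0,0,0],"angular": [0,0,0],"fingers": 0},{"dp": [0,0,0],"angular": [0,0,0],"fingers": 0},{"dp": [0,0,-0.06],"angular": [0,0,0],"fingers": 0},{"dp": [0,0,-0.18],"angular": [0,0,0],"fingers": 0},{"dp": [0,0,-0.32],"angular": [0,0,0],"fingers": 0},{"dp": [0,-0.03,-0.5],"angular": [0,0,0],"fingers": 0},{"dp": [0,-0.08,-0.65],"angular": [0,0,0],"fingers": 0},{"dp": [0,-0.133,-0.73],"angular": [0,0,0],"fingers": 0}]}}

```text
time: 49.95
tool_pos: [440.1, -337.7, 322.9]
tcp_rot: [179.8, 0.1, 67.8]
ft_force: [0.7, -0.4, 0.6]
finger_gap: 85.5
grip_force: 0.0
```

```bash
python3 m3.py; python3 - <<'E'
from h import *
snapshot("top");snapshot("scene")
for l,z in dict(cutter_rack=2.5,rack_bail=54.5,drip_tray=0).items():
    X,res,q=tri(l)
    print(l,None if X is None else (X.round(1),np.round(res,1)),{c:(v[0],v[1],atz(v[2],v[3],z).round(1)[:2]) for c,v in q.items()})
E
```

```text
[ 440.1 -337.7  322.9] [1.7981e+02 7.0000e-02 6.7840e+01]
hook (array([ 467.7, -343.5,  159.7]), array([3.2, 3.2])) {'wrist': ([311.0, 176.0], 0.7, array([ 464.9, -342.8])), 'scene': ([312.0, 257.0], 0.73, array([ 474.6, -339.2]))}
hook_grip (array([ 465.4, -346.8,  185.2]), array([0.2, 0.2])) {'wrist': ([317.0, 188.0], 0.96, array([ 465.7, -345.4])), 'scene': ([311.0, 251.0], 0.7, array([ 460.2, -353.8]))}
fork_seat (array([ 462.2, -347.7,  157.7]), array([0., 0.])) {'wrist': ([312.0, 183.0], 0.97, array([ 462.1, -348.3])), 'scene': ([310.0, 259.0], 0.87, array([ 464.5, -344.6]))}
hook_stand (array([ 488.6, -361.8,  -11.6]), array([4.8, 4.8])) {'wrist': ([321.0, 158.0], 0.79, array([ 484.1, -357.1])), 'scene': ([318.0, 304.0], 0.85, array([ 485. , -374.6]))}
cutter_rack (array([511.2, 270.4,  -6.3]), array([7.2, 7.2])) {'scene': ([235.0, 214.0], 0.68, array([497.8, 257.6])), 'top': ([192.0, 220.0], 0.73, array([516.6, 266. ]))}
rack_bail (array([520.8, 264.1,  53.5]), array([0.4, 0.4])) {'scene': ([239.0, 201.0], 0.57, array([519.7, 262.5])), 'top': ([190.0, 216.0], 0.59, array([521. , 263.8]))}
drip_tray (array([513.1, 259. ,   0. ]), array([0.7, 0.7])) {'scene': ([238.0, 213.0], 0.61, array([513.8, 258.9])), 'top': ([194.0, 221.0], 0.69, array([512.5, 259.2]))}
```

```bash
python3 -c "
from bench import *
print(hand_in())"
```

```text
the job is handed in; nothing more can be done
None
```

I handed the job in at about 50 s: the rack stands in the drip tray and the hook hangs in its fork, both located by the cameras, with no verdict returned; I viewed 12 pictures against the limit of 10.

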